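# Demould the cast blank and stand it upright to cure

## Task

Lift the cured resin-and-burl blank, which lies on its side in the open white mould, out of the mould, and stand it upright on its flat end, wooden spigot up, in the middle of the bare cork pad on the curing board. Do not drop it or let it fall over, and leave the other blanks and the things on the bench where they are.

Things in the scene. Friction and masses are not known exactly. Their poses are not given: they have to be found in the camera images.
- casting: the blank to stand up: dark resin and brown burl bar, 46 x 46 mm square, 96 mm long, plus a pale round wooden spigot (34 mm dia, 18 mm long) on one end: 114 mm in all. 0.19-0.29 kg, centre of mass 51 mm from the flat end. Origin: centre of the flat end face. x: along the axis towards the spigot; y, z square to its long faces. It starts lying in the mould, axis 35 mm above the bench
- casting_spigot (a point): centre of the outer end face of the casting's spigot, 114 mm along the casting's x from its origin
- mould: open casting mould, white plastic, fixed: base plate 164 (x) x 124 (y) x 12 mm; on it 20 mm thick walls, rim 58 mm above the bench, round a cavity 100 (x) x 50 (y) mm. Origin: centre of the underside, below the cavity's middle; z up. The casting lies in it along x, flush with the rim, 2 mm play all round, spigot to +x in a 38 mm slot in the end wall. Screw heads stand 7 mm above the rim's corners
- mould_gap (a point): point between the two finger gaps of the mould, at rim height (58 mm), 40 mm from the casting's flat end. Each long wall is cut through here from rim down to the 12 mm base plate, 40 mm wide along the mould's x (the side plugs are drawn): here, and only here, fingers reach the casting's sides from above. The wall's outer faces are 90 mm apart
- pad: the bare one of three cork pads on the curing board: 90 x 90 mm, 4 mm thick, its top 8 mm above the bench; fixed. Origin: centre of its underside, 4 mm above the bench. The other two pads each carry a standing blank; pad centres are 140 mm apart in a straight row and the bare one may be any of the three
- board: the curing board: brown hardboard 130 (x) x 380 (y) x 4 mm, flat on the bench and fixed, its length along its y; carries the three cork pads at y = -140, 0 and +140 mm. Origin: centre of its underside. The bench between the board and the robot is clear for laying the casting down: x 0.35 to 0.48, y -0.08 to 0.22 in the robot's frame
- blank_a: another finished blank, same shape and size as the casting (46 x 46 x 96 mm plus spigot, 114 mm in all), standing loose and upright on its own cork pad, flat end down, spigot up; leave it. Origin: centre of its underside; z up
- blank_b: another finished blank, same shape and size as the casting (46 x 46 x 96 mm plus spigot, 114 mm in all), standing loose and upright on its own cork pad, flat end down, spigot up; leave it. Origin: centre of its underside; z up
- plug_a: a drawn side plug of the mould: white plastic block 38 x 45 x 20 mm with a 12 mm brass knob on one edge, lying on the bench; leave it. Origin: centre of its underside
- plug_b: a drawn side plug of the mould: white plastic block 38 x 45 x 20 mm with a 12 mm brass knob on one edge, lying on the bench; leave it. Origin: centre of its underside
- cup: white plastic mixing cup, 72 mm across the rim, 85 mm tall, standing empty; leave it. Origin: centre of its underside
- resin: grey resin bottle, 68 mm diameter, 190 mm tall with cap, standing; leave it. Origin: centre of its underside
- gouge: turning gouge, 485 mm long, wooden handle 33 mm thick, brass ferrule and steel shaft, lying on the bench; leave it. Origin: under the joint of handle and ferrule; x towards the steel tip
- chuck: steel four-jaw lathe chuck, 94 mm diameter, 66 mm tall, 1.6 kg, lying with its jaws up; leave it. Origin: centre of its underside
There are look-alikes about, which are no part of the job. Leave any orange or turquoise look-alike of the casting alone.

How it is judged (in metres and radians):
At the end, for the whole second after the job is handed in: The casting stands on the bare cork pad on its flat end, spigot up: its x axis within 0.08 rad of vertical, its flat end's centre within 18 mm of the pad's centre and resting on the pad's top (within 4 mm), at rest and released; nothing else disturbed (angle between casting's own x axis and vertical below 0.08 rad and horizontal distance between casting and pad below 0.018 m and z of casting in the frame of pad between 0.001 and 0.008 m and linear speed of casting below 0.02 m/s and angular speed of casting below 0.1 rad/s and contact force between the fingers and casting below 0.1 N); the robot touches nothing.
It fails at once if the casting is dropped or falls over: it moves faster than 0.5 m/s while the fingers do not hold it (linear speed of casting above 0.5 m/s and contact force between the fingers and casting below 0.1 N).
It fails at once if a standing blank is shifted more than 20 mm or tipped more than 0.2 rad (distance of any of blank_a, blank_b from where it was at the start of the episode above 0.02 m or angle between any of blank_a, blank_b's own z axis and vertical above 0.2 rad).
It fails at once if a plug, the cup, the bottle, the gouge or the chuck is moved more than 30 mm (distance of any of plug_a, plug_b, cup, resin, gouge, chuck from where it was at the start of the episode above 0.03 m).
It also fails if it takes over 53 s, if anything falls off the work surface, if the arm or the gripper's body presses on something with over 40 N, if the wrist force passes 120 N, or if a joint passes its speed limit or range.

## Robot

A 7-joint arm with a two-finger parallel gripper is mounted at the origin on the work surface. World frame = base frame: x ahead of the robot, y to its left, z up, the work surface at z = 0. Lengths are in mm, angles in rad, forces in N, time in s.
With the tool pointing down it reaches from about 425 to 875 mm from the base axis. Payload 9.9 kg.
Tool frame: the origin (TCP) lies between the finger pads; the fingertips stand ctrl.tips_ahead ahead of it and the grasp point (between the pads) lies 3 mm ahead of it (ctrl.tips_ahead is the distance from the TCP to the fingertips, in mm); z points along the fingers, y is the direction in which the jaws open and shut (so a half turn about z gives the same grasp; the last joint's range is limited). The gripper opens to 85 mm and grips with 20 to 120 N. Pads are 22 mm wide; open, the fingers measure 114 mm over their backs; the gripper's body (76 mm by 85 mm) begins 54 mm behind the grasp point. The pads swing forward as they close: fully open they stand 13 mm farther back than shut.
Start: joints at [-1.226, 0.576, 0.025, 1.437, -0.015, 1.129, -0.057], TCP at [280.645, 613.895, 233.289] pointing down, gripper open.
Joint ranges: [-2.76, 2.76], [-0.34, 2.15], [-1.52, 1.57], [0.19, 2.46], [-1.09, 4.23], [0.17, 1.99], [-2.82, 2.82]. Speed limits (rad/s): [2.22, 2.22, 3.01, 3.01, 3.14, 3.14, 3.14].

## Interface

Orientations are given as a unit quaternion [w, x, y, z].
In Python, from bench import ctrl gives the robot as it stands. The module is installed in compiled form; this text tells all that it offers.
- The arm moves only by the shell command python3 -m handwheel 'ROWS' [FORCE]. ROWS is JSON, a list of rows, each an object of numbers: "hand": the closure, from 0 (fully open) to 1 (shut); "dx", "dy", "dz": the shift along the tool's x, y, z each as a share of 0.6 m, from -1 to 1; "yaw": the turn about the tool's z as a share of 2 rad, from -1 to 1. A call has 1 to 12 rows; each row shifts and turns the commanded pose from where the row before left it, along the tool's axes as they then stand; what a row does not reach is not made up. A row lasts 1/10 s, in which the tool goes at most 50 mm and 8.59 degrees, less where a joint would pass 70% of its speed; a pose out of reach is approached as far as the arm can. A call with a number of a shift or a turn outside -1 to 1 is refused whole. A call with a gripper value outside its range is refused whole. The fingers move at their own pace and stop on an object; FORCE is the grip in N (left out, the last holds). Time passes only in rows, so rows that do not move let the fingers close. It gives the time, the measured TCP pose, the force and the opening at its end, in the units of the state.
- ctrl.sense(): the state, without advancing time (a new reading comes with each control period).
- ctrl.get_image(name): name is "scene" or "top" or "wrist"; returns (picture, depth): 384x512x3 uint8, red, green, blue; 384x512 float32, mm along the optical axis (not along the pixel's ray), 0 where there is no reading.
- ctrl.calibration(name): a dict with "fx", "fy", "cx", "cy" (pixels), "k1" (the pictures are not rectified: a ray, as slopes to the right and down, at radius r is drawn at 1 + k1 r^2 times it, then the intrinsics apply), "R" (3x3) and "t" (3): a world point X has camera coordinates R X + t; the wrist camera has in their place "hand_eye" (4x4, takes a point from camera to tool coordinates, whose origin is the TCP and whose axes are the flange's). Camera axes: x right, y down, z forward; pixel columns grow to the right and rows downward; lengths in mm; the calibration is good to about 2 mm. A picture is of the moment at which its call begins: read the wrist's pose just before it. calibration takes no time and is no camera call.
- ctrl.sign_off(): hands the job in, once; it reports no verdict.
The state is a dict: "t": time; "joint_pos": joint angles; "joint_vel": joint speeds; "effort": joint torques, N m; "eef_pos": TCP position; "ee_rot": TCP orientation; "wrist_force": force on the tool from outside, world axes, zero at the start; "torque": the same for the moment, N m; "width": opening from 0.0 (shut) to 1.0 (fully open).
Only numpy, scipy, OpenCV 4.12 (cv2) and the standard library are available. Lean on these libraries where they do the work, as an engineer would, in place of code of your own. Each camera call takes 0.05 s, during which the arm holds its last target.

## Working session

There is one attempt and no reset: what is moved stays moved. The work goes in short steps, Python scripts to look and compute and a shell command to move; the robot and the scene stay as the last step left them, time stands still between calls to the robot, and variables do not carry over. Pictures are saved under pics/ and viewed, and the job is handed in when it is done.

```bash
mkdir -p pics; ls; cat > h.py <<'E'
import numpy as np, cv2
from bench import ctrl
from scipy.spatial.transform import Rotation as R
def save(n,im): cv2.imwrite('pics/'+n,cv2.cvtColor(im,cv2.COLOR_RGB2BGR))
def rot(q): return R.from_quat([q[1],q[2],q[3],q[0]]).as_matrix()
E
python3 - <<'E'
from h import *
print(ctrl.sense(), ctrl.tips_ahead)
for n in ("scene","top","wrist"):
    im,d=ctrl.get_image(n); save(n+'0.png',im); np.savez('pics/'+n+'0.npz',im=im,d=d)
    print(n,ctrl.calibration(n))
E
```

```text
pics
{'t': 0.0, 'joint_pos': array([-1.22577579,  0.57655615,  0.02485405,  1.43790948, -0.01495804,
        1.12898664, -0.05648713]), 'joint_vel': array([-0.00017343, -0.00182677,  0.00125436, -0.00096985,  0.00043994,
        0.00033119,  0.00072241]), 'effort': array([ 3.92315196e-04, -7.65763021e+01,  2.25003093e+00, -2.85969061e+01,
        1.52976264e-02,  1.25018915e-02, -5.16819807e-05]), 'eef_pos': array([280.49062183, 613.4718838 , 232.42621118]), 'ee_rot': array([-1.13396914e-04,  2.12743524e-01,  9.77107717e-01, -8.29921578e-04]), 'wrist_force': array([ 0.78367286,  1.00887629, -0.29585818]), 'torque': array([ 0.00885404,  0.03182022, -0.04694579]), 'width': 0.9975876867253575} 22.0
scene {'fx': 428.4066359445009, 'fy': 428.4066359445009, 'cx': 262.99032223894557, 'cy': 193.59761130484057, 'k1': -0.06205721438616404, 'R': array([[ 0.5181234 ,  0.85530441, -0.00158471],
       [ 0.6408044 , -0.38941015, -0.66161125],
       [-0.56649612,  0.34178079, -0.74984534]]), 't': array([-210.53513491, -304.82705447, 1507.03039888])}
top {'fx': 427.7765102195546, 'fy': 427.7765102195546, 'cx': 254.09839162211162, 'cy': 194.77068102986752, 'k1': -0.15598139742664152, 'R': array([[ 2.17255534e-02, -9.99763694e-01,  7.46642337e-04],
       [-9.80497534e-01, -2.14527828e-02, -1.95357019e-01],
       [ 1.95326872e-01,  3.51215838e-03, -9.80731909e-01]]), 't': array([ -77.70407182,  493.31282034, 1232.66439816])}
wrist {'fx': 297.66981863468624, 'fy': 297.66981863468624, 'cx': 249.51208652854993, 'cy': 192.42752633685282, 'k1': -0.0798721619886006, 'hand_eye': array([[ 5.90088095e-04, -9.62823371e-01, -2.70131093e-01,
         6.90080917e+01],
       [ 9.99998785e-01,  9.57954472e-04, -1.22997161e-03,
        -1.41424552e-02],
       [ 1.44301870e-03, -2.70130039e-01,  9.62822767e-01,
        -1.40863137e+02],
       [ 0.00000000e+00,  0.00000000e+00,  0.00000000e+00,
         1.00000000e+00]])}
```

View pics/scene0.png

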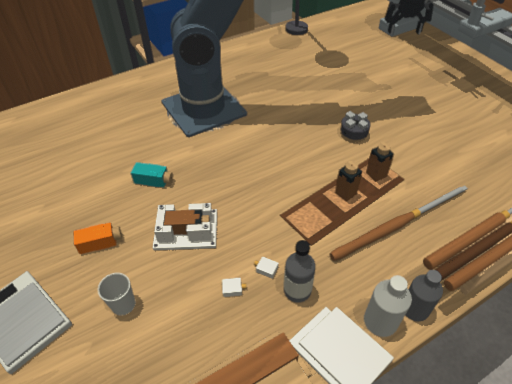

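View pics/top0.png

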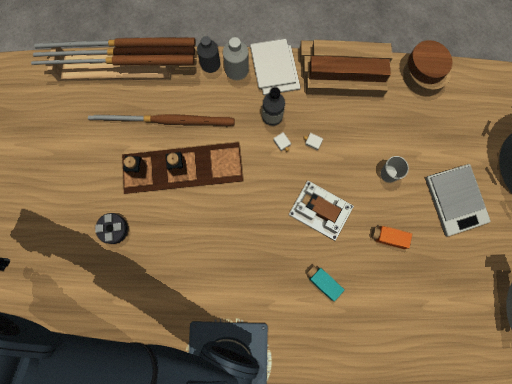

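View pics/wrist0.png

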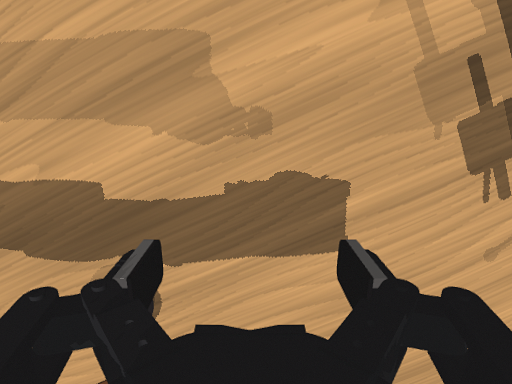

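```bash
python3 - <<'E'
from h import *
im=np.load('pics/top0.npz')['im']
a=cv2.resize(im[170:250,275:365],(0,0),fx=6.5,fy=6.5,interpolation=cv2.INTER_CUBIC); save('c1.png',a)
b=cv2.resize(im[135:205,115:250],(0,0),fx=5.5,fy=5.5,interpolation=cv2.INTER_CUBIC); save('c2.png',b)
E
```

```text
(no output)
```

View pics/c1.png

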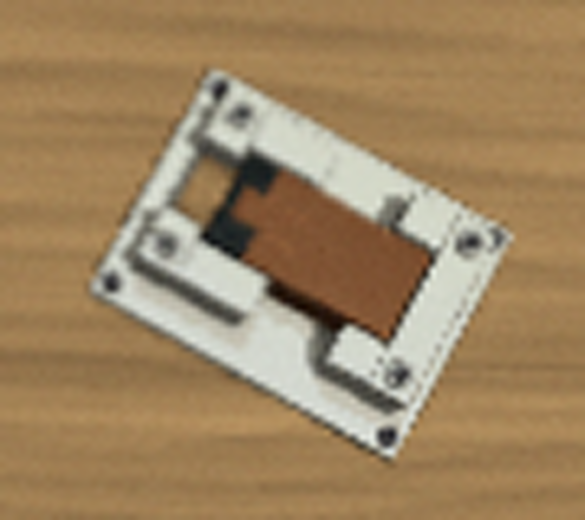

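View pics/c2.png

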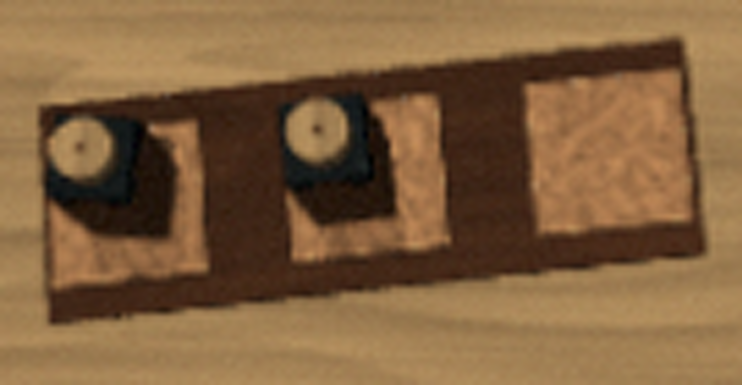

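```bash
cat >> h.py <<'E'
def cal(n,s=None):
    c=ctrl.calibration(n)
    if 'R' in c: return c,np.array(c['R']),np.array(c['t'])
    T=np.eye(4);T[:3,:3]=rot(s['ee_rot']);T[:3,3]=s['eef_pos']
    W=T@np.array(c['hand_eye']); Rc=W[:3,:3].T
    return c,Rc,-Rc@W[:3,3]
def ray(n,px,z,s=None):
    c,Rm,t=cal(n,s); px=np.atleast_2d(np.float64(px)); out=[]
    # radial model x_d = x(1+k1 r^2)
    K=np.array([[c['fx'],0,c['cx']],[0,c['fy'],c['cy']],[0,0,1]])
    u=cv2.undistortPoints(px.reshape(-1,1,2),K,np.array([c['k1'],0,0,0,0.])).reshape(-1,2)
    o=-Rm.T@t; d=np.c_[u,np.ones(len(u))]@Rm
    return o+d*((z-o[2])/d[:,2])[:,None]
E
python3 - <<'E'
from h import *
np.set_printoptions(precision=1,suppress=True)
z=np.load('pics/top0.npz');im=z['im'];d=z['d']
f=lambda p:np.array(p)/6.5-.5+np.array([275,170])
P=ray('top',f([[212,70],[512,235],[393,458],[93,288]]),12); print(P,P.mean(0))
for a,b in ((0,1),(3,2),(1,0),(2,1),(3,0)): v=P[b]-P[a];print(np.linalg.norm(v),np.degrees(np.arctan2(v[1],v[0])))
g=lambda p:np.array(p)/5.5-.5+np.array([115,135])
Q=ray('top',g([[523,86],[684,68],[693,222],[538,236]]),8);print(Q,Q.mean(0))
B=ray('top',g([[40,105],[683,38],[706,254],[50,323]]),4);print(B,B.mean(0))
v=(B[0]+B[3]-B[1]-B[2])/2; print(v,np.linalg.norm(v), B.mean(0)-v/380*140, np.degrees(np.arctan2(v[1],v[0])))
E
```

```text
[[ 551.8 -230.8   12. ]
 [ 474.6 -374.3   12. ]
 [ 367.4 -315.8   12. ]
 [ 445.1 -174.3   12. ]] [ 459.7 -273.8   12. ]
163.04033969394166 -118.27532164729864
161.4098103841813 -118.77162116473217
163.04033969394166 61.72467835270137
122.1057548270768 -28.673238670621988
120.70726188969485 -27.901009887386678
[[644.1  77.3   8. ]
 [656.7 -15.1   8. ]
 [565.4 -23.    8. ]
 [555.4  64.9   8. ]] [605.4  26.    8. ]
[[629.5 361.8   4. ]
 [676.2 -13.8   4. ]
 [547.9 -30.7   4. ]
 [499.8 344.4   4. ]] [588.3 165.4   4. ]
[-47.4 375.4   0. ] 378.3626900144134 [605.8  27.1   4. ] 97.19682749542216
```

```bash
cat >> h.py <<'E'
def go(p,yaw_y=None):
    """tool-axis shares to reach world p (TCP); yaw share to bring tool y to heading (deg, mod 180)"""
    s=ctrl.sense();M=rot(s['ee_rot']);d=M.T@(np.array(p)-s['eef_pos'])
    print('eef',s['eef_pos'].round(1),'t',s['t'],'delta tool mm',d.round(1),'share',(d/600).round(4))
    hy=np.degrees(np.arctan2(M[1,1],M[0,1]));hx=np.degrees(np.arctan2(M[1,0],M[0,0]));print('heading x',hx.round(2),'y',hy.round(2),'zaxis',M[:,2].round(4),'j1,j7',s['joint_pos'][[0,6]].round(3))
    if yaw_y is not None:
        e=(yaw_y-hy+90)%180-90; print('turn world deg',e,'yaw share',-np.radians(e)/2,'rows>=',abs(e)/8.59)
E
python3 -c "
from h import *
go([455,-282,232],151.5);go([480,150,232])"
```

```text
eef [280.5 613.6 232.6] t 0.15 delta tool mm [-531.  -742.     1.6] share [-0.885  -1.2366  0.0027]
heading x 155.44 y 65.44 zaxis [-5.0e-04 -1.2e-03 -1.0e+00] j1,j7 [-1.226 -0.056]
turn world deg 86.06339960125689 yaw share -0.7510448442507538 rows>= 10.01902207232327
eef [280.5 613.6 232.6] t 0.15 delta tool mm [-374.2 -338.7    1.1] share [-0.6236 -0.5645  0.0018]
heading x 155.44 y 65.44 zaxis [-5.0e-04 -1.2e-03 -1.0e+00] j1,j7 [-1.226 -0.056]
```

```bash
python3 -m handwheel '[{"dx":-0.057,"dy":-0.051},{"dx":-0.057,"dy":-0.051},{"dx":-0.057,"dy":-0.051},{"dx":-0.057,"dy":-0.051},{"dx":-0.057,"dy":-0.051},{"dx":-0.057,"dy":-0.051},{"dx":-0.057,"dy":-0.051},{"dx":-0.057,"dy":-0.051},{"dx":-0.057,"dy":-0.051},{"dx":-0.057,"dy":-0.051},{"dx":-0.057,"dy":-0.051}]'; python3 -m handwheel '[{"yaw":0.075},{"yaw":0.075},{"yaw":0.075},{"yaw":0.075},{"yaw":0.075},{"yaw":0.075},{"yaw":0.075},{"yaw":0.075},{"yaw":0.075},{"yaw":0.075},{"yaw":0.075}]'
python3 -c "
from h import *
go([455,-282,232],151.5)"
```

```text
eef [280.5 613.6 232.6] t 0.15 delta tool mm [-531.  -742.     1.6] share [-0.885  -1.2366  0.0027]
heading x 155.44 y 65.44 zaxis [-5.0e-04 -1.2e-03 -1.0e+00] j1,j7 [-1.226 -0.056]
turn world deg 86.06339960125689 yaw share -0.7510448442507538 rows>= 10.01902207232327$[0]: bad value
$[0]: bad value
```

```bash
python3 -m handwheel '[{"hand":0,"dx":-0.057,"dy":-0.051,"dz":0,"yaw":0},{"hand":0,"dx":-0.057,"dy":-0.051,"dz":0,"yaw":0},{"hand":0,"dx":-0.057,"dy":-0.051,"dz":0,"yaw":0},{"hand":0,"dx":-0.057,"dy":-0.051,"dz":0,"yaw":0},{"hand":0,"dx":-0.057,"dy":-0.051,"dz":0,"yaw":0},{"hand":0,"dx":-0.057,"dy":-0.051,"dz":0,"yaw":0},{"hand":0,"dx":-0.057,"dy":-0.051,"dz":0,"yaw":0},{"hand":0,"dx":-0.057,"dy":-0.051,"dz":0,"yaw":0},{"hand":0,"dx":-0.057,"dy":-0.051,"dz":0,"yaw":0},{"hand":0,"dx":-0.057,"dy":-0.051,"dz":0,"yaw":0},{"hand":0,"dx":-0.057,"dy":-0.051,"dz":0,"yaw":0}]'; 
python3 -c "
from h import *
go([455,-282,232],151.5)"
```

```text
t: 1.25
eef_pos: [483.2, 149.6, 233.3]
ee_rot: [0.0, 0.213, 0.977, 0.0]
wrist_force: [1.1, 0.5, -0.5]
width: 0.997
eef [483.2 149.6 233.3] t 1.25 delta tool mm [-153.7 -404.3    1.3] share [-0.2562 -0.6738  0.0022]
heading x 155.44 y 65.44 zaxis [ 1.e-04  1.e-04 -1.e+00] j1,j7 [-0.476  0.799]
turn world deg 86.05730059612335 yaw share -0.7509916203904157 rows>= 10.01831206008421
```

```bash
python3 -m handwheel '[{"hand":0,"dx":0,"dy":0,"dz":0,"yaw":0.0745},{"hand":0,"dx":0,"dy":0,"dz":0,"yaw":0.0745},{"hand":0,"dx":0,"dy":0,"dz":0,"yaw":0.0745},{"hand":0,"dx":0,"dy":0,"dz":0,"yaw":0.0745},{"hand":0,"dx":0,"dy":0,"dz":0,"yaw":0.0745},{"hand":0,"dx":0,"dy":0,"dz":0,"yaw":0.0745},{"hand":0,"dx":0,"dy":0,"dz":0,"yaw":0.0745},{"hand":0,"dx":0,"dy":0,"dz":0,"yaw":0.0745},{"hand":0,"dx":0,"dy":0,"dz":0,"yaw":0.0745},{"hand":0,"dx":0,"dy":0,"dz":0,"yaw":0.0745},{"hand":0,"dx":0,"dy":0,"dz":0,"yaw":0.0745}]'; 
python3 -c "
from h import *
go([440,-310,232],151.5)"
```

```text
t: 2.35
eef_pos: [482.7, 151.4, 233.2]
ee_rot: [-0.0, 0.861, 0.509, -0.0]
wrist_force: [0.3, -0.8, -0.0]
width: 1.0
eef [482.7 151.4 233.2] t 2.35 delta tool mm [-424.8  185.     1.2] share [-0.708   0.3084  0.0021]
heading x 61.18 y -28.82 zaxis [-3.e-04 -1.e-04 -1.e+00] j1,j7 [-0.77  -0.652]
turn world deg 0.32420094427084223 yaw share -0.002829186957800422 rows>= 0.03774166988019118
```

```bash
python3 -m handwheel '[{"hand":0,"dx":-0.0655,"dy":0.0308,"dz":0,"yaw":0},{"hand":0,"dx":-0.0655,"dy":0.0308,"dz":0,"yaw":0},{"hand":0,"dx":-0.0655,"dy":0.0308,"dz":0,"yaw":0},{"hand":0,"dx":-0.0655,"dy":0.0308,"dz":0,"yaw":0},{"hand":0,"dx":-0.0655,"dy":0.0308,"dz":0,"yaw":0},{"hand":0,"dx":-0.0655,"dy":0.0308,"dz":0,"yaw":0},{"hand":0,"dx":-0.0655,"dy":0.0308,"dz":0,"yaw":0},{"hand":0,"dx":-0.0655,"dy":0.0308,"dz":0,"yaw":0},{"hand":0,"dx":-0.0655,"dy":0.0308,"dz":0,"yaw":0},{"hand":0,"dx":-0.0655,"dy":0.0308,"dz":0,"yaw":0},{"hand":0,"dx":0,"dy":0,"dz":0,"yaw":0}]'; 
python3 - <<'E'
from h import *
go([455,-282,232],151.5)
s=ctrl.sense();im,d=ctrl.get_image('wrist');save('w1.png',im);np.savez('pics/w1.npz',im=im,d=d,**s)
E
```

```text
t: 3.45
eef_pos: [455.8, -288.8, 233.6]
ee_rot: [0.002, 0.861, 0.508, -0.001]
wrist_force: [-0.2, -0.2, 0.6]
width: 1.0
eef [ 455.8 -288.8  233.6] t 3.45 delta tool mm [ 5.5 -4.   1.6] share [ 0.0092 -0.0067  0.0026]
heading x 61.05 y -28.95 zaxis [-2.0e-04 -3.9e-03 -1.0e+00] j1,j7 [0.081 0.265]
turn world deg 0.4459640615353351 yaw share -0.0038917706096790977 rows>= 0.05191665442786206
```

View pics/w1.png

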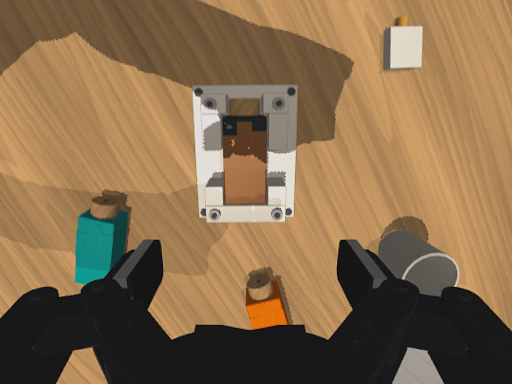

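```bash
python3 - <<'E'
from h import *
im=np.load('pics/w1.npz')['im']
save('c3.png',cv2.resize(im[78:228,180:312],(0,0),fx=4,fy=4,interpolation=cv2.INTER_CUBIC))
E
```

```text
(no output)
```

View pics/c3.png

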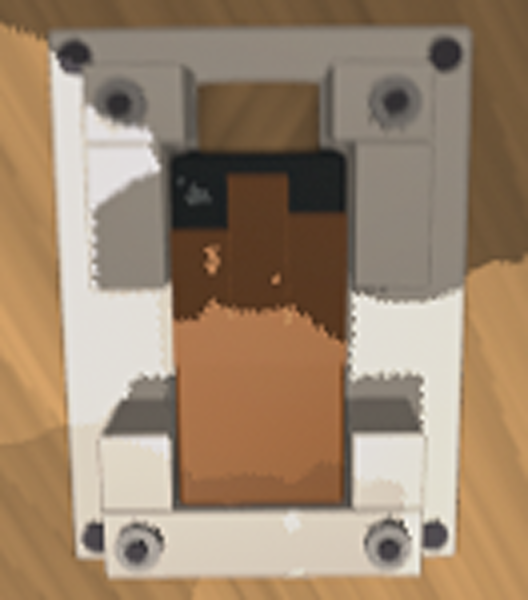

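```bash
python3 - <<'E'
from h import *
np.set_printoptions(precision=1,suppress=True)
z=np.load('pics/w1.npz'); s={'ee_rot':z['ee_rot'],'eef_pos':z['eef_pos']}
f=lambda p:np.array(p)/4-.5+np.array([180,78])
def q(p,zz):
    P=ray('wrist',f(p),zz,s); print(P.tolist() and P, P.mean(0))
    for a,b in ((3,0),(2,1),(3,2)): v=P[b]-P[a];print(np.linalg.norm(v[:2]).round(1),np.degrees(np.arctan2(v[1],v[0])).round(2))
q([[50,30],[470,28],[455,553],[76,555]],12)
q([[172,155],[346,153],[345,503],[180,505]],58)
q([[165,290],[350,292],[350,432],[172,430]],58)
E
```

```text
[[ 443.1 -173.2   12. ]
 [ 550.  -231.8   12. ]
 [ 473.3 -374.2   12. ]
 [ 365.2 -315.3   12. ]] [ 457.9 -273.6   12. ]
162.0 61.27
161.8 61.68
123.1 -28.6
[[ 460.3 -222.2   58. ]
 [ 500.  -243.6   58. ]
 [ 454.9 -327.4   58. ]
 [ 414.3 -305.6   58. ]] [ 457.4 -274.7   58. ]
95.2 61.09
95.1 61.74
46.1 -28.19
[[ 441.1 -251.7   58. ]
 [ 483.9 -275.9   58. ]
 [ 465.8 -309.9   58. ]
 [ 423.3 -285.8   58. ]] [ 453.5 -280.8   58. ]
38.5 62.49
38.5 61.97
48.9 -29.59
```

```bash
python3 -m handwheel '[{"hand":0,"dx":0,"dy":0,"dz":0,"yaw":-0.003}]'; python3 -c "
from h import *
go([453.7,-281.4,100],151.4)"
```

```text
t: 3.6
eef_pos: [457.7, -281.8, 232.9]
ee_rot: [-0.001, 0.858, 0.514, -0.0]
wrist_force: [0.5, 0.8, -0.5]
width: 0.998
eef [ 457.7 -281.8  232.9] t 3.6 delta tool mm [ -1.6  -3.6 132.9] share [-0.0027 -0.006   0.2216]
heading x 61.85 y -28.15 zaxis [-7.e-04  8.e-04 -1.e+00] j1,j7 [0.074 0.266]
turn world deg -0.4519719392574757 yaw share 0.003944199233333383 rows>= 0.052616058120777146
```

```bash
python3 -m handwheel '[{"hand":0,"dx":-0.001,"dy":-0.003,"dz":0.05,"yaw":0},{"hand":0,"dx":-0.001,"dy":-0.003,"dz":0.05,"yaw":0},{"hand":0,"dx":0,"dy":0,"dz":0.05,"yaw":0},{"hand":0,"dx":0,"dy":0,"dz":0.03,"yaw":0},{"hand":0,"dx":0,"dy":0,"dz":0,"yaw":0},{"hand":0,"dx":0,"dy":0,"dz":0,"yaw":0},{"hand":0,"dx":0,"dy":0,"dz":0,"yaw":0}]'; 
python3 - <<'E'
from h import *
go([453.7,-281.4,48],151.4)
s=ctrl.sense();im,d=ctrl.get_image('wrist');save('w2.png',im);np.savez('pics/w2.npz',im=im,d=d,**s)
E
```

```text
t: 4.3
eef_pos: [455.0, -281.3, 126.5]
ee_rot: [0.001, 0.857, 0.515, 0.001]
wrist_force: [0.8, -0.4, 0.6]
width: 1.0
eef [ 455.  -281.3  126.5] t 4.3 delta tool mm [-0.7 -1.2 78.5] share [-0.0012 -0.0021  0.1308]
heading x 61.93 y -28.07 zaxis [ 1.6e-03 -6.0e-04 -1.0e+00] j1,j7 [0.142 0.364]
turn world deg -0.532147156701285 yaw share 0.004643859994781815 rows>= 0.06194961079176775
```

View pics/w2.png

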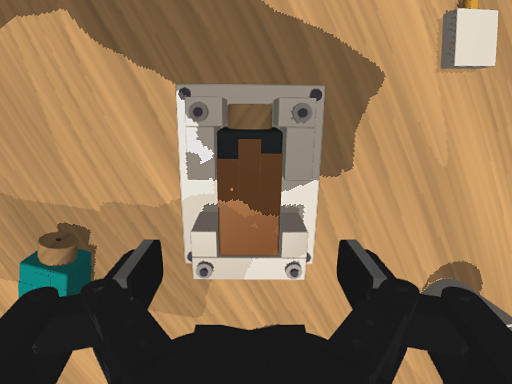

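```bash
python3 - <<'E'
from h import *
np.set_printoptions(precision=1,suppress=True)
z=np.load('pics/w2.npz'); s={'ee_rot':z['ee_rot'],'eef_pos':z['eef_pos']}
im=z['im'];save('c4.png',cv2.resize(im[95:285,170:330],(0,0),fx=3.1,fy=3.1,interpolation=cv2.INTER_CUBIC))
E
```

```text
(no output)
```

View pics/c4.png

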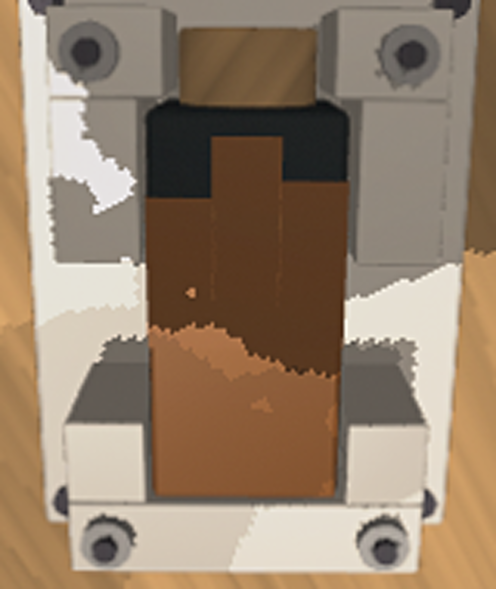

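```bash
python3 - <<'E'
from h import *
np.set_printoptions(precision=1,suppress=True)
z=np.load('pics/w2.npz'); s={'ee_rot':z['ee_rot'],'eef_pos':z['eef_pos']}
f=lambda p:np.array(p)/3.1-.5+np.array([170,95])
def q(p,zz):
    P=ray('wrist',f(p),zz,s); print(P.mean(0))
    for a,b in ((3,0),(2,1),(3,2)): v=P[b]-P[a];print(np.linalg.norm(v[:2]).round(1),np.degrees(np.arctan2(v[1],v[0])).round(2))
q([[146,108],[348,106],[337,496],[152,496]],58)
q([[55,264],[443,264],[426,424],[66,425]],58)
go([453.7,-281.4,48],151.4)
E
```

```text
[ 457.5 -274.7   58. ]
95.8 61.14
96.2 62.01
46.6 -28.05
[ 454.  -282.2   58. ]
40.7 62.45
40.4 59.39
88.6 -27.88
eef [ 455.  -281.5  126.5] t 4.35 delta tool mm [-0.5 -1.3 78.5] share [-0.  -0.   0.1]
heading x 61.91 y -28.09 zaxis [ 0. -0. -1.] j1,j7 [0.1 0.4]
turn world deg -0.5148766197442001 yaw share 0.0044931461280375675 rows>= 0.05993907098302678
```

```bash
python3 -m handwheel '[{"hand":0,"dx":-0.001,"dy":-0.002,"dz":0.04,"yaw":0.002},{"hand":0,"dx":0,"dy":0,"dz":0.04,"yaw":0},{"hand":0,"dx":0,"dy":0,"dz":0.03,"yaw":0},{"hand":0,"dx":0,"dy":0,"dz":0.021,"yaw":0},{"hand":0,"dx":0,"dy":0,"dz":0,"yaw":0},{"hand":0,"dx":0,"dy":0,"dz":0,"yaw":0}]' 60; python3 -m handwheel '[{"hand":1,"dx":0,"dy":0,"dz":0,"yaw":0},{"hand":1,"dx":0,"dy":0,"dz":0,"yaw":0},{"hand":1,"dx":0,"dy":0,"dz":0,"yaw":0},{"hand":1,"dx":0,"dy":0,"dz":0,"yaw":0},{"hand":1,"dx":0,"dy":0,"dz":0,"yaw":0},{"hand":1,"dx":0,"dy":0,"dz":0,"yaw":0}]' 60
```

```text
t: 4.95
eef_pos: [453.1, -281.8, 47.4]
ee_rot: [0.0, 0.859, 0.512, 0.0]
wrist_force: [0.2, -0.2, 0.9]
width: 1.002
t: 5.55
eef_pos: [453.3, -281.7, 47.7]
ee_rot: [0.001, 0.859, 0.512, 0.001]
wrist_force: [-1.2, 1.2, 8.0]
width: 0.517
```

```bash
python3 -m handwheel '[{"hand":1,"dx":0,"dy":0,"dz":-0.01,"yaw":0},{"hand":1,"dx":0,"dy":0,"dz":-0.02,"yaw":0},{"hand":1,"dx":0,"dy":0,"dz":-0.03,"yaw":0},{"hand":1,"dx":0,"dy":0,"dz":-0.03,"yaw":0},{"hand":1,"dx":0,"dy":0,"dz":-0.04,"yaw":0},{"hand":1,"dx":0,"dy":0,"dz":-0.04,"yaw":0},{"hand":1,"dx":0,"dy":0,"dz":-0.03,"yaw":0},{"hand":1,"dx":0,"dy":0,"dz":0,"yaw":0},{"hand":1,"dx":0,"dy":0,"dz":0,"yaw":0}]'
python3 - <<'E'
from h import *
go([453.7,-281.4,170],151.4)
im,d=ctrl.get_image('scene');save('s3.png',cv2.resize(im[100:300,80:350],(0,0),fx=2.9,fy=2.9))
im,d=ctrl.get_image('wrist');save('w3.png',im)
E
```

```text
t: 6.45
eef_pos: [452.8, -281.3, 166.9]
ee_rot: [0.0, 0.859, 0.512, 0.0]
wrist_force: [0.1, 0.9, -2.7]
width: 0.517
eef [ 452.8 -281.3  166.9] t 6.45 delta tool mm [ 0.3  0.9 -3.1] share [ 0.0005  0.0015 -0.0051]
heading x 61.66 y -28.34 zaxis [ 5.e-04  0.e+00 -1.e+00] j1,j7 [0.11  0.327]
turn world deg -0.2555181397308388 yaw share 0.0022298164184370375 rows>= 0.029745999968665754
```

View pics/s3.png

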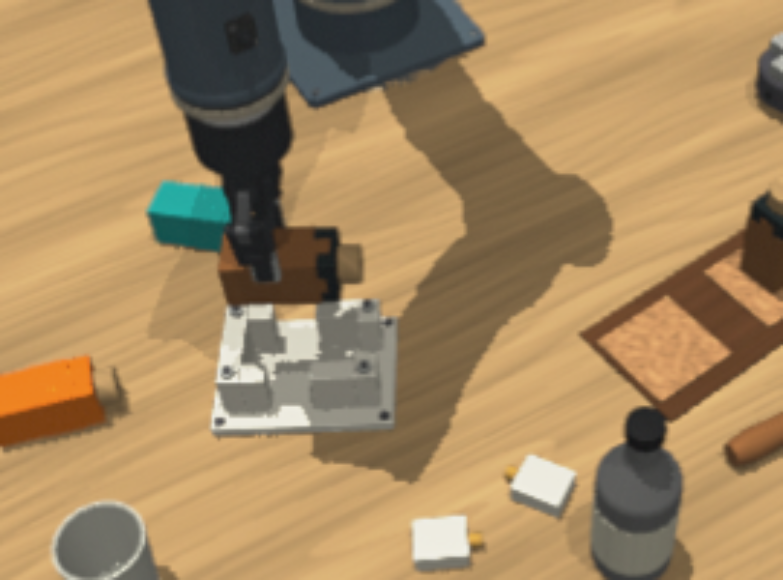

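View pics/w3.png

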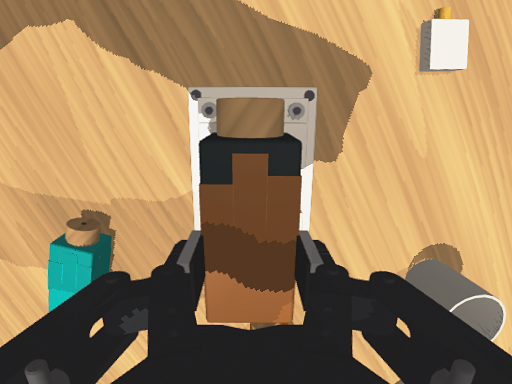

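```bash
python3 -m handwheel '[{"hand":1,"dx":0.024,"dy":-0.0145,"dz":0,"yaw":0},{"hand":1,"dx":0.048,"dy":-0.0289,"dz":0,"yaw":0},{"hand":1,"dx":0.048,"dy":-0.0289,"dz":0,"yaw":0},{"hand":1,"dx":0.048,"dy":-0.0289,"dz":0,"yaw":0},{"hand":1,"dx":0.048,"dy":-0.0289,"dz":0,"yaw":0},{"hand":1,"dx":0.048,"dy":-0.0289,"dz":0,"yaw":0},{"hand":1,"dx":0.048,"dy":-0.0289,"dz":0,"yaw":0},{"hand":1,"dx":0.048,"dy":-0.0289,"dz":0,"yaw":0},{"hand":1,"dx":0.048,"dy":-0.0289,"dz":0,"yaw":0},{"hand":1,"dx":0.048,"dy":-0.0289,"dz":0,"yaw":0},{"hand":1,"dx":0.024,"dy":-0.0145,"dz":0,"yaw":0}]'
python3 -m handwheel '[{"hand":1,"dx":0,"dy":0,"dz":0.04,"yaw":0},{"hand":1,"dx":0,"dy":0,"dz":0.05,"yaw":0},{"hand":1,"dx":0,"dy":0,"dz":0.05,"yaw":0},{"hand":1,"dx":0,"dy":0,"dz":0.04,"yaw":0},{"hand":1,"dx":0,"dy":0,"dz":0.02,"yaw":0},{"hand":1,"dx":0,"dy":0,"dz":0,"yaw":0},{"hand":1,"dx":0,"dy":0,"dz":0,"yaw":0}]'
python3 -c "
from h import *
go([437,55,36.5])"
```

```text
t: 7.65
eef_pos: [436.0, 57.1, 165.8]
ee_rot: [-0.001, 0.858, 0.514, -0.001]
wrist_force: [0.6, -0.7, -2.2]
width: 0.517
t: 8.35
eef_pos: [436.6, 54.0, 46.4]
ee_rot: [-0.0, 0.859, 0.512, -0.001]
wrist_force: [0.3, -0.6, -1.3]
width: 0.518
eef [436.6  54.   46.4] t 8.35 delta tool mm [ 1.1 -0.1  9.9] share [ 0.0019 -0.0002  0.0166]
heading x 61.61 y -28.39 zaxis [-1.4e-03 -5.0e-04 -1.0e+00] j1,j7 [-0.474 -0.182]
```

Lower the last 10 mm, then open.

```bash
python3 -m handwheel '[{"hand":1,"dx":0,"dy":0,"dz":0.008,"yaw":0},{"hand":1,"dx":0,"dy":0,"dz":0.006,"yaw":0},{"hand":1,"dx":0,"dy":0,"dz":0.003,"yaw":0},{"hand":1,"dx":0,"dy":0,"dz":0,"yaw":0},{"hand":1,"dx":0,"dy":0,"dz":0,"yaw":0}]'
```

```text
t: 8.85
eef_pos: [437.0, 54.3, 36.6]
ee_rot: [-0.0, 0.859, 0.512, 0.0]
wrist_force: [-0.4, 0.3, -2.1]
width: 0.517
```

```bash
python3 -m handwheel '[{"hand":1,"dx":0,"dy":0,"dz":0.0025,"yaw":0},{"hand":1,"dx":0,"dy":0,"dz":0,"yaw":0}]'; python3 -m handwheel '[{"hand":1,"dx":0,"dy":0,"dz":0.0025,"yaw":0},{"hand":1,"dx":0,"dy":0,"dz":0,"yaw":0}]'
```

```text
t: 9.05
eef_pos: [437.1, 54.3, 35.6]
ee_rot: [-0.0, 0.859, 0.512, 0.0]
wrist_force: [-1.5, 0.0, 10.6]
width: 0.517
t: 9.25
eef_pos: [437.2, 54.4, 35.5]
ee_rot: [-0.0, 0.859, 0.512, 0.001]
wrist_force: [-8.3, -0.8, 42.8]
width: 0.521
```

```bash
python3 -m handwheel '[{"hand":1,"dx":0,"dy":0,"dz":-0.003,"yaw":0},{"hand":0.6,"dx":0,"dy":0,"dz":0,"yaw":0},{"hand":0,"dx":0,"dy":0,"dz":0,"yaw":0},{"hand":0,"dx":0,"dy":0,"dz":0,"yaw":0},{"hand":0,"dx":0,"dy":0,"dz":0,"yaw":0},{"hand":0,"dx":0,"dy":0,"dz":-0.03,"yaw":0},{"hand":0,"dx":0.04,"dy":0,"dz":-0.05,"yaw":0},{"hand":0,"dx":0.04,"dy":0,"dz":-0.06,"yaw":0},{"hand":0,"dx":0.04,"dy":0,"dz":-0.04,"yaw":0},{"hand":0,"dx":0,"dy":0,"dz":0,"yaw":0},{"hand":0,"dx":0,"dy":0,"dz":0,"yaw":0},{"hand":0,"dx":0,"dy":0,"dz":0,"yaw":0}]'
python3 - <<'E'
from h import *
go([437,55,100])
s=ctrl.sense();im,d=ctrl.get_image('wrist');save('w4.png',im);np.savez('pics/w4.npz',im=im,d=d,**s)
E
```

```text
t: 10.45
eef_pos: [470.1, 116.8, 142.4]
ee_rot: [-0.0, 0.859, 0.512, -0.001]
wrist_force: [0.3, -0.3, -1.0]
width: 1.002
eef [470.1 116.8 142.4] t 10.45 delta tool mm [-70.1   0.3  42.5] share [-0.1168  0.0006  0.0709]
heading x 61.6 y -28.4 zaxis [-1.9e-03 -8.0e-04 -1.0e+00] j1,j7 [-0.732 -0.418]
```

View pics/w4.png

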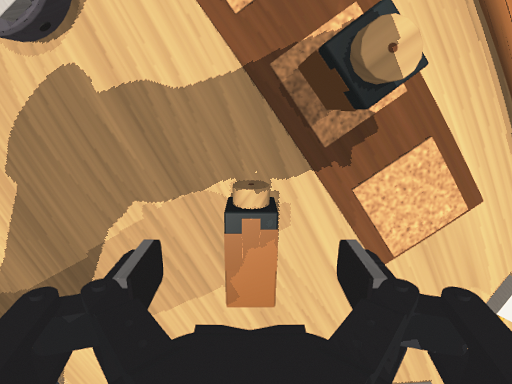

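```bash
python3 - <<'E'
from h import *
np.set_printoptions(precision=1,suppress=True)
z=np.load('pics/w4.npz'); s={'ee_rot':z['ee_rot'],'eef_pos':z['eef_pos']}
im=z['im'];save('c5.png',cv2.resize(im[165:315,205:295],(0,0),fx=4,fy=4,interpolation=cv2.INTER_CUBIC))
save('c6.png',cv2.resize(im[125:270,340:480],(0,0),fx=4,fy=4,interpolation=cv2.INTER_CUBIC))
E
```

```text
(no output)
```

View pics/c5.png

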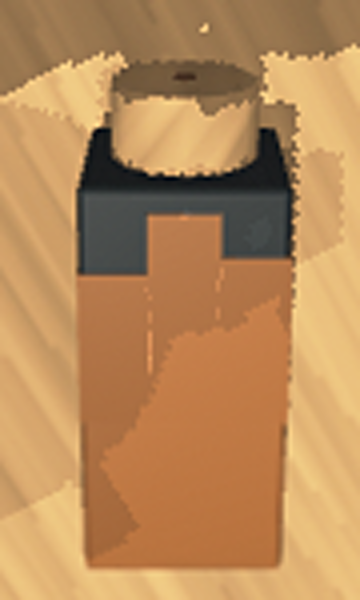

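View pics/c6.png

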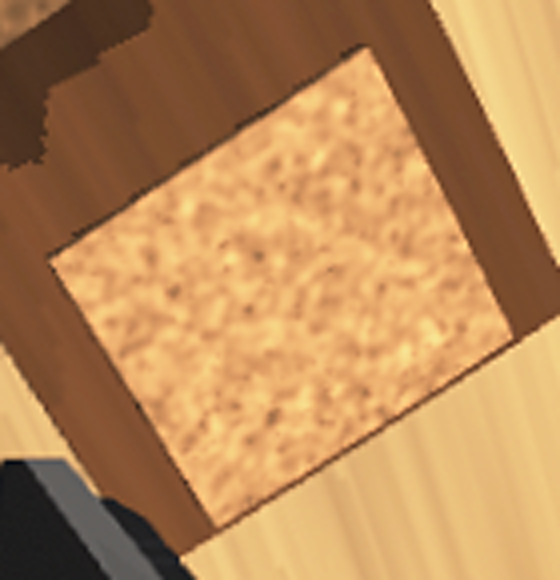

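```bash
python3 - <<'E'
from h import *
np.set_printoptions(precision=1,suppress=True)
z=np.load('pics/w4.npz'); s={'ee_rot':z['ee_rot'],'eef_pos':z['eef_pos']}
f=lambda p:np.array(p)/4-.5+np.array([205,165])
P=ray('wrist',f([[77,190],[292,190],[280,570],[87,568]]),46,s);print(P)
for a,b in ((3,0),(2,1),(3,2),(0,1)): v=P[b]-P[a];print(np.linalg.norm(v[:2]).round(1),np.degrees(np.arctan2(v[1],v[0])).round(2))
u=(P[0]+P[1]-P[2]-P[3]);u/=np.linalg.norm(u); F=(P[2]+P[3])/2; S=(P[0]+P[1])/2
print('flat',F,'shoulder',S,u)
for L in (108,110,112): 
  t=S+u*(L-96); t[2]=40;print(L,t); go(t)
g=lambda p:np.array(p)/4-.5+np.array([340,125])
Q=ray('wrist',g([[50,260],[367,46],[514,337],[218,530]]),8,s);print(Q,Q.mean(0),np.linalg.norm(Q-np.roll(Q,1,0),axis=1))
E
```

```text
[[442.8 113.5  46. ]
 [482.8  91.9  46. ]
 [437.5   8.1  46. ]
 [397.7  30.2  46. ]]
94.7 61.53
95.2 61.59
45.5 -28.99
45.4 -28.32
flat [417.6  19.2  46. ] shoulder [462.8 102.7  46. ] [0.5 0.9 0. ]
108 [468.6 113.2  40. ]
eef [470.1 116.6 142.3] t 10.5 delta tool mm [ -3.5   0.4 102.4] share [-0.   0.   0.2]
heading x 61.57 y -28.43 zaxis [-0. -0. -1.] j1,j7 [-0.7 -0.4]
110 [469.5 115.   40. ]
eef [470.1 116.6 142.3] t 10.5 delta tool mm [ -1.5   0.4 102.4] share [-0.   0.   0.2]
heading x 61.57 y -28.43 zaxis [-0. -0. -1.] j1,j7 [-0.7 -0.4]
112 [470.5 116.8  40. ]
eef [470.1 116.6 142.3] t 10.5 delta tool mm [  0.5   0.4 102.3] share [0.  0.  0.2]
heading x 61.57 y -28.43 zaxis [-0. -0. -1.] j1,j7 [-0.7 -0.4]
[[553.6  64.3   8. ]
 [641.9  76.2   8. ]
 [653.7 -12.7   8. ]
 [565.  -25.2   8. ]] [603.6  25.6   8. ] [90.3 89.1 89.7 89.6]
```

```bash
python3 -m handwheel '[{"hand":0,"dx":0,"dy":0.0006,"dz":0.04,"yaw":0},{"hand":0,"dx":0,"dy":0,"dz":0.05,"yaw":0},{"hand":0,"dx":0,"dy":0,"dz":0.05,"yaw":0},{"hand":0,"dx":0,"dy":0,"dz":0.04,"yaw":0},{"hand":0,"dx":0,"dy":0,"dz":0,"yaw":0},{"hand":0,"dx":0,"dy":0,"dz":0,"yaw":0}]' 20; python3 -m handwheel '[{"hand":1,"dx":0,"dy":0,"dz":0,"yaw":0},{"hand":1,"dx":0,"dy":0,"dz":0,"yaw":0},{"hand":1,"dx":0,"dy":0,"dz":0,"yaw":0},{"hand":1,"dx":0,"dy":0,"dz":0,"yaw":0},{"hand":1,"dx":0,"dy":0,"dz":0,"yaw":0},{"hand":1,"dx":0,"dy":0,"dz":0,"yaw":0}]' 20
python3 - <<'E'
from h import *
go([470.5,116.8,34])
im,d=ctrl.get_image('wrist');save('w5.png',im)
E
```

```text
t: 11.1
eef_pos: [470.9, 116.4, 35.1]
ee_rot: [-0.0, 0.859, 0.512, -0.001]
wrist_force: [0.4, -0.0, -0.7]
width: 1.003
t: 11.7
eef_pos: [472.0, 118.1, 36.0]
ee_rot: [-0.0, 0.859, 0.513, 0.001]
wrist_force: [-0.6, 1.9, 8.4]
width: 0.249
eef [472.  118.1  36. ] t 11.7 delta tool mm [-1.9 -0.7  2. ] share [-0.0031 -0.0012  0.0033]
heading x 61.66 y -28.34 zaxis [ 0.0012  0.001  -1.    ] j1,j7 [-0.599 -0.278]
```

View pics/w5.png

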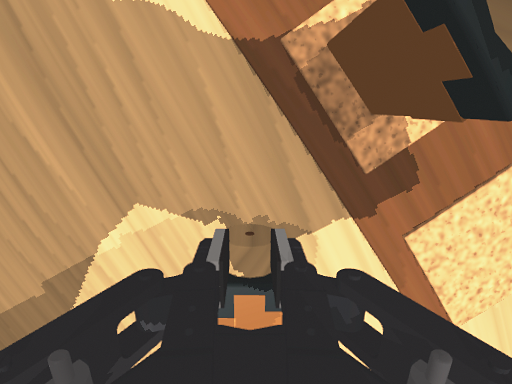

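```bash
python3 - <<'E'
from h import *
s=ctrl.sense();im,d=ctrl.get_image('wrist');print(ctrl.sense()['width'])
save('c7.png',cv2.resize(im[210:345,185:315],(0,0),fx=4.2,fy=4.2,interpolation=cv2.INTER_CUBIC))
print(d[225:300:8,250].round(), d[225:300:8,222].round(),d[225:300:8,278].round())
im,d=ctrl.get_image('scene');save('s7.png',cv2.resize(im[80:260,180:420],(0,0),fx=3.2,fy=3.2,interpolation=cv2.INTER_CUBIC))
E
```

```text
0.25340185637858853
[179. 166. 156. 150. 151. 153. 154. 151. 150. 151.] [191. 144.   0. 127. 121. 117. 118. 121. 120. 122.] [189. 143. 135. 127. 120. 117. 118. 119. 120. 122.]
```

View pics/c7.png

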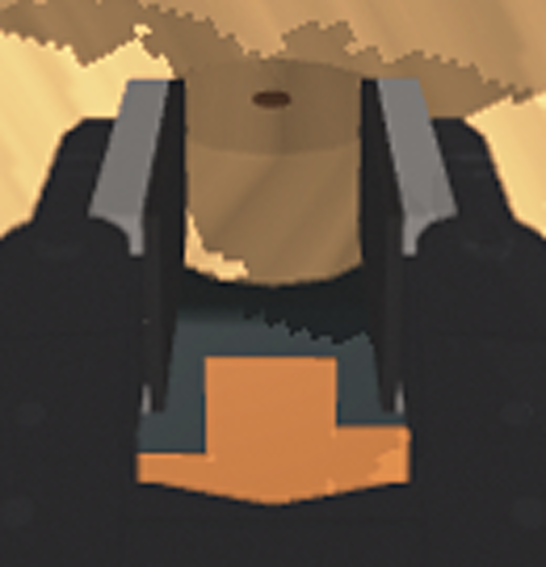

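View pics/s7.png

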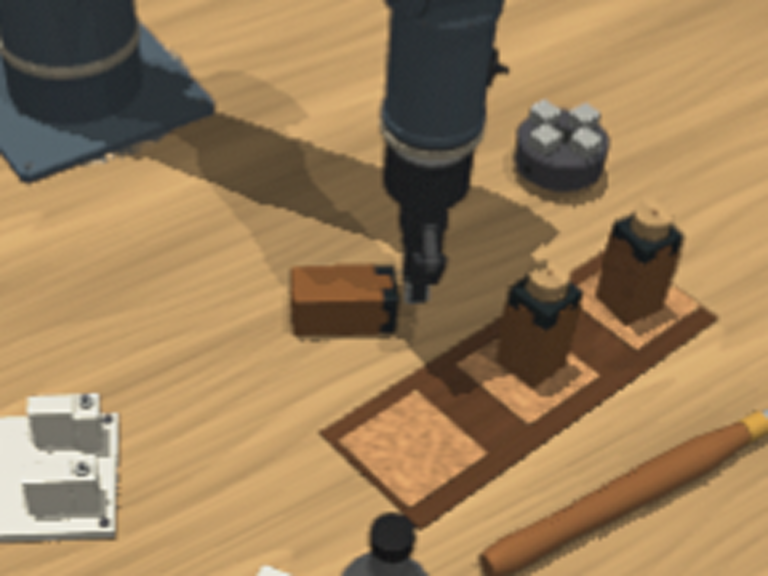

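```bash
python3 - <<'E'
from h import *
np.set_printoptions(precision=1,suppress=True)
c=ctrl.calibration('wrist');H=np.array(c['hand_eye'])
def tool(d,px):
    out=[]
    for u,v in px:
        z=d[v,u];out.append([u,v,z,*(H@np.array([(u-c['cx'])/c['fx']*z,(v-c['cy'])/c['fy']*z,z,1]))[:3]])
    return np.array(out)
d=np.load('pics/w4.npz')['d']
print(tool(d,[(158,244),(150,244),(155,255),(140,255),(158,270),(130,275),(345,244),(120,285)]))
im,d=ctrl.get_image('wrist')
print(tool(d,[(218,231),(222,235),(226,232),(226,245),(219,245),(212,262),(214,230),(250,232),(250,240),(250,270)]))
E
```

```text
[[158.  244.  137.1   8.4 -42.5 -15.5]
 [150.  244.  131.3  11.  -44.3 -20.8]
 [155.  255.  133.8   5.1 -42.9 -19.8]
 [140.  255.  120.8  11.3 -44.8 -31.6]
 [158.  270.  138.   -3.6 -42.8 -17.9]
 [130.  275.  106.3  11.3 -43.  -46.7]
 [345.  244.  132.4  10.5  42.1 -19.7]
 [120.  285.  105.3   8.4 -46.2 -48.5]]
[[218.  231.  146.7  10.4 -15.9  -4.9]
 [222.  235.  141.   10.8 -13.4 -10.7]
 [226.  232.  145.   10.6 -11.8  -6.6]
 [226.  245.  136.6   8.2 -11.2 -16. ]
 [219.  245.  130.6  10.9 -13.8 -21.5]
 [212.  262.  117.3  10.3 -15.1 -35.5]
 [214.  230.  190.6  -6.5 -23.2  36. ]
 [250.  232.  167.8   1.5  -0.1  14.5]
 [250.  240.  157.9   1.3  -0.1   4.2]
 [250.  270.  154.8 -12.3  -0.1  -2.9]]
```

```bash
python3 - <<'E'
from h import *
np.set_printoptions(precision=1,suppress=True)
im,d=ctrl.get_image('scene');c,Rm,t=cal('scene')
for u,v in [(309,170),(310,172),(311,173),(308,172),(313,172),(310,168),(300,170),(302,166),(300,180),(275,176)]:
    z=d[v,u];n=np.array([(u-c['cx'])/c['fx'],(v-c['cy'])/c['fy'],1]);n[:2]/=1+c['k1']*(n[:2]@n[:2])
    print(u,v,im[v,u],z,Rm.T@(n*z-t))
save('s8.png',cv2.resize(im[150:190,265:325],(0,0),fx=12,fy=12,interpolation=cv2.INTER_NEAREST))
print(ctrl.sense()['eef_pos'])
E
```

```text
309 170 [30 31 32] 1218.27 [492.8 100.8  58.7]
310 172 [26 28 29] 1230.5314 [491.3 106.6  46.2]
311 173 [30 30 31] 1224.4492 [497.9 105.2  48.6]
308 172 [51 53 52] 1228.5415 [489.4 100.8  47.6]
313 172 [77 73 67] 1235.626 [493.  116.4  42.5]
310 168 [28 29 28] 1191.4437 [505.3  93.2  81.6]
300 170 [60 48 40] 1235.0287 [470.2  86.2  46.8]
302 166 [62 52 42] 1251.9867 [456.3 103.2  42.5]
300 180 [60 44 29] 1253.3289 [478.8  82.8  14.4]
275 176 [71 49 30] 1235.3635 [443.7  17.9  35.2]
[472.1 118.1  36. ]
```

View pics/s8.png

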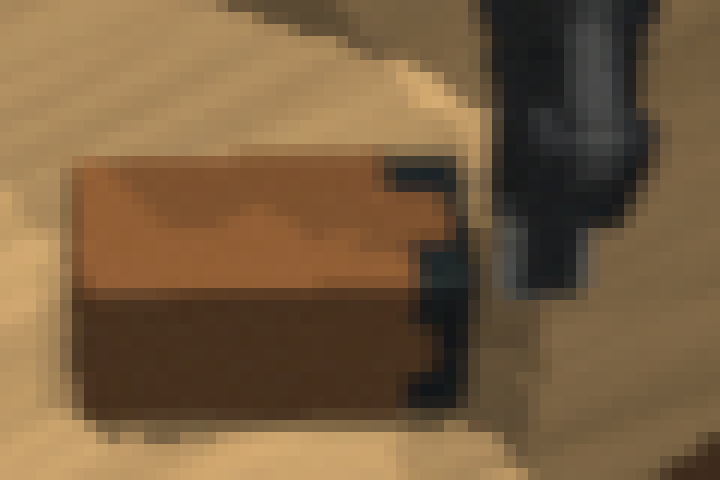

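```bash
python3 -m handwheel '[{"hand":0.4,"dx":0,"dy":0,"dz":0,"yaw":0},{"hand":0.4,"dx":0,"dy":0,"dz":0,"yaw":0},{"hand":0.4,"dx":0,"dy":0,"dz":0,"yaw":0}]' 20;  python3 -m handwheel '[{"hand":0.4,"dx":0,"dy":0,"dz":0.01,"yaw":0},{"hand":0.4,"dx":0,"dy":0,"dz":0.005,"yaw":0},{"hand":0.4,"dx":0,"dy":0,"dz":0,"yaw":0},{"hand":0.4,"dx":0,"dy":0,"dz":0,"yaw":0}]' 20
python3 - <<'E'
from h import *
np.set_printoptions(precision=1,suppress=True)
go([470.5,116.8,34])
im,d=ctrl.get_image('wrist')
save('c9.png',cv2.resize(im[210:345,155:345],(0,0),fx=4,fy=4,interpolation=cv2.INTER_CUBIC))
im,d=ctrl.get_image('scene')
save('s9.png',cv2.resize(im[140:190,265:335],(0,0),fx=11,fy=11,interpolation=cv2.INTER_CUBIC))
E
```

```text
t: 12.25
eef_pos: [471.4, 117.5, 35.3]
ee_rot: [-0.0, 0.859, 0.512, -0.0]
wrist_force: [-0.1, -0.1, -0.7]
width: 0.594
t: 12.65
eef_pos: [471.3, 117.4, 26.0]
ee_rot: [-0.0, 0.859, 0.512, -0.0]
wrist_force: [-0.7, 0.9, -0.7]
width: 0.598
eef [471.3 117.4  26. ] t 12.65 delta tool mm [-0.9 -0.5 -8. ] share [-0. -0. -0.]
heading x 61.63 y -28.37 zaxis [-0. -0. -1.] j1,j7 [-0.6 -0.3]
```

View pics/c9.png

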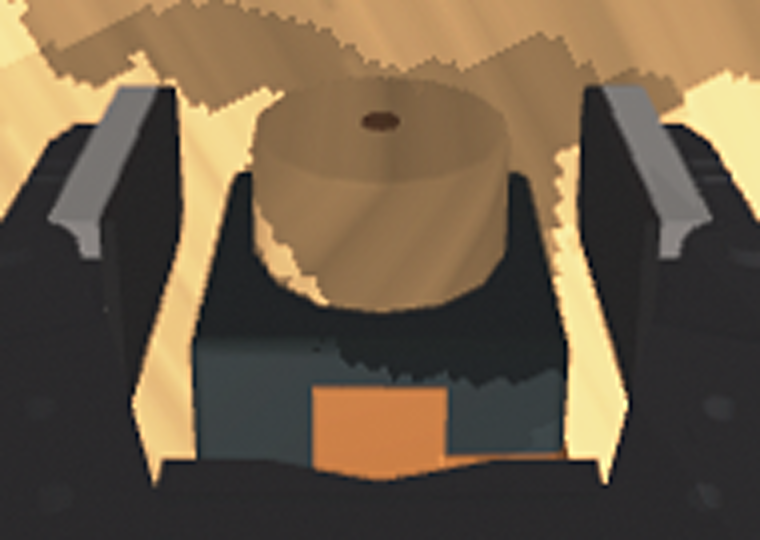

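View pics/s9.png

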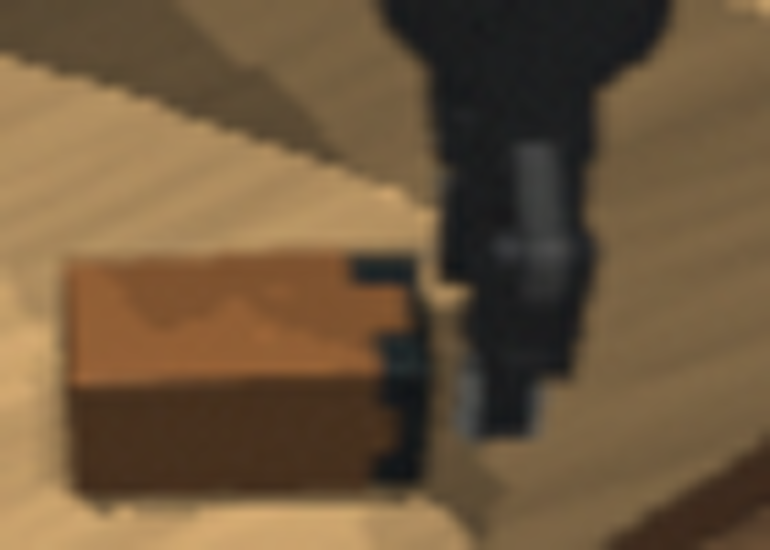

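```bash
python3 -m handwheel '[{"hand":0.4,"dx":-0.001,"dy":-0.0008,"dz":0.01,"yaw":0},{"hand":0.4,"dx":0,"dy":0,"dz":0.01,"yaw":0},{"hand":0.4,"dx":0,"dy":0,"dz":0,"yaw":0},{"hand":0.4,"dx":0,"dy":0,"dz":0,"yaw":0}]' 20;  python3 -m handwheel '[{"hand":1,"dx":0,"dy":0,"dz":0,"yaw":0},{"hand":1,"dx":0,"dy":0,"dz":0,"yaw":0},{"hand":1,"dx":0,"dy":0,"dz":0,"yaw":0},{"hand":1,"dx":0,"dy":0,"dz":0,"yaw":0}]' 20
python3 - <<'E'
from h import *
im,d=ctrl.get_image('wrist')
save('c10.png',cv2.resize(im[200:345,155:345],(0,0),fx=4,fy=4,interpolation=cv2.INTER_CUBIC))
E
```

```text
t: 13.15
eef_pos: [470.6, 117.0, 14.0]
ee_rot: [-0.0, 0.859, 0.512, -0.0]
wrist_force: [0.8, 0.5, 0.2]
width: 0.598
t: 13.55
eef_pos: [470.9, 117.1, 14.4]
ee_rot: [0.0, 0.859, 0.512, 0.0]
wrist_force: [0.1, -1.0, 3.4]
width: 0.389
```

View pics/c10.png

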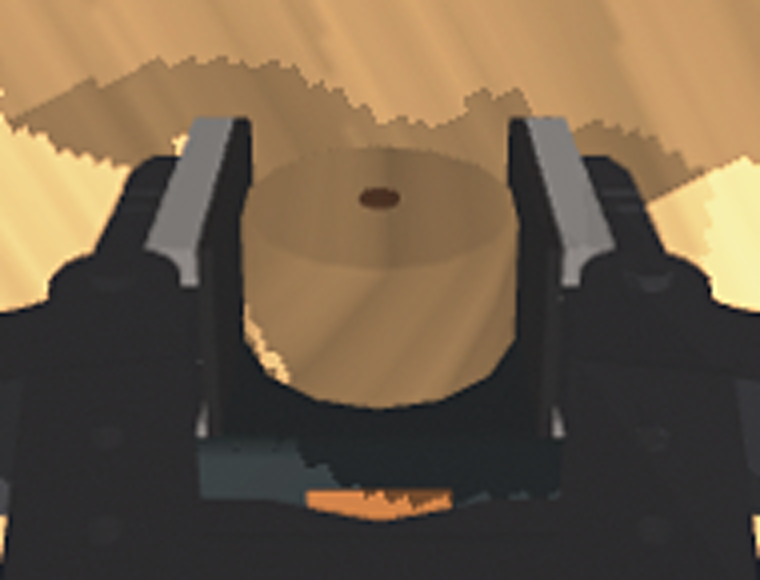

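```bash
python3 -m handwheel '[{"hand":1,"dx":0,"dy":0,"dz":-0.01,"yaw":0},{"hand":1,"dx":0,"dy":0,"dz":-0.01,"yaw":0},{"hand":1,"dx":0,"dy":0,"dz":-0.015,"yaw":0},{"hand":1,"dx":0,"dy":0,"dz":-0.015,"yaw":0},{"hand":1,"dx":0,"dy":0,"dz":0,"yaw":0},{"hand":1,"dx":0,"dy":0,"dz":0,"yaw":0}]' 20
python3 - <<'E'
from h import *
im,d=ctrl.get_image('scene')
save('s11.png',cv2.resize(im[110:200,240:370],(0,0),fx=6,fy=6,interpolation=cv2.INTER_CUBIC))
E
```

```text
t: 14.2
eef_pos: [471.0, 117.4, 44.7]
ee_rot: [0.0, 0.859, 0.513, 0.0]
wrist_force: [0.9, 0.1, -2.6]
width: 0.386
```

View pics/s11.png

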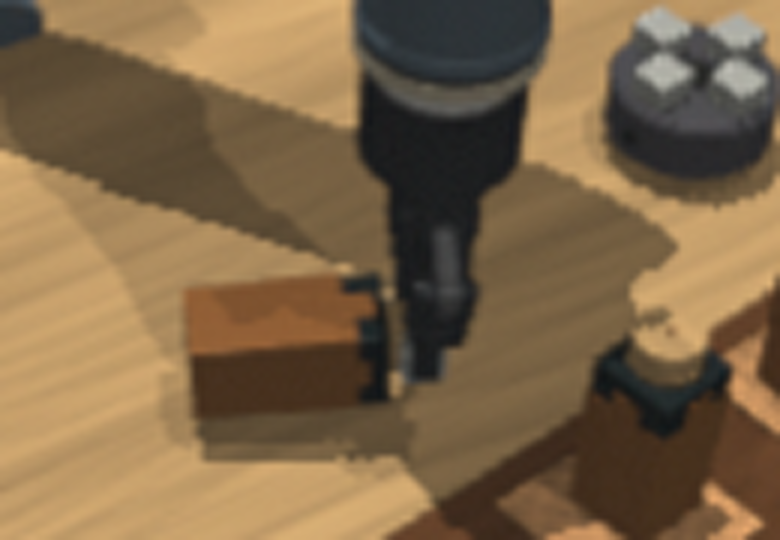

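```bash
python3 -m handwheel '[{"hand":1,"dx":0,"dy":0,"dz":0.02,"yaw":0},{"hand":1,"dx":0,"dy":0,"dz":0.013,"yaw":0},{"hand":0.72,"dx":0,"dy":0,"dz":0,"yaw":0},{"hand":0.72,"dx":0,"dy":0,"dz":0,"yaw":0},{"hand":0.72,"dx":0,"dy":0,"dz":0,"yaw":0}]' 20; python3 -c "
from h import *
print(ctrl.sense()['torque'],ctrl.sense()['width'])"; python3 -m handwheel '[{"hand":0.67,"dx":0,"dy":0,"dz":0,"yaw":0},{"hand":0.67,"dx":0,"dy":0,"dz":0,"yaw":0}]' 20;python3 -c "
from h import *
print(ctrl.sense()['torque'],ctrl.sense()['width'])"
python3 -m handwheel '[{"hand":0.64,"dx":0,"dy":0,"dz":0,"yaw":0},{"hand":0.64,"dx":0,"dy":0,"dz":0,"yaw":0}]' 20;python3 -c "
from h import *
print(ctrl.sense()['torque'],ctrl.sense()['width'])"
```

```text
t: 14.75
eef_pos: [470.6, 116.9, 24.4]
ee_rot: [-0.0, 0.859, 0.512, -0.0]
wrist_force: [-0.9, 0.4, -1.1]
width: 0.389
[-0.05587569  0.07405678 -0.04176693] 0.3888937150047622
t: 14.95
eef_pos: [470.9, 117.2, 24.7]
ee_rot: [0.0, 0.859, 0.512, 0.0]
wrist_force: [-0.3, -0.9, -1.3]
width: 0.388
[-0.0154211   0.05099719 -0.01848018] 0.38767863631183297
t: 15.15
eef_pos: [470.9, 117.2, 24.6]
ee_rot: [0.0, 0.859, 0.512, 0.0]
wrist_force: [-0.2, 0.5, -1.9]
width: 0.388
[-0.01837577 -0.00737894  0.01951361] 0.38809263506700103
```

```bash
python3 -m handwheel '[{"hand":0.64,"dx":0,"dy":0,"dz":-0.01,"yaw":0},{"hand":0.64,"dx":0,"dy":0,"dz":-0.01,"yaw":0},{"hand":0.64,"dx":0,"dy":0,"dz":-0.01,"yaw":0},{"hand":0.64,"dx":0,"dy":0,"dz":0,"yaw":0}]' 20
python3 - <<'E'
from h import *
print(ctrl.sense()['torque'])
im,d=ctrl.get_image('scene')
save('s12.png',cv2.resize(im[110:200,240:370],(0,0),fx=6,fy=6,interpolation=cv2.INTER_CUBIC))
E
```

```text
t: 15.55
eef_pos: [471.3, 117.4, 43.5]
ee_rot: [0.0, 0.859, 0.512, 0.001]
wrist_force: [-0.4, 0.4, -1.6]
width: 0.389
[ 0.0993742  -0.0743186  -0.00385057]
```

View pics/s12.png

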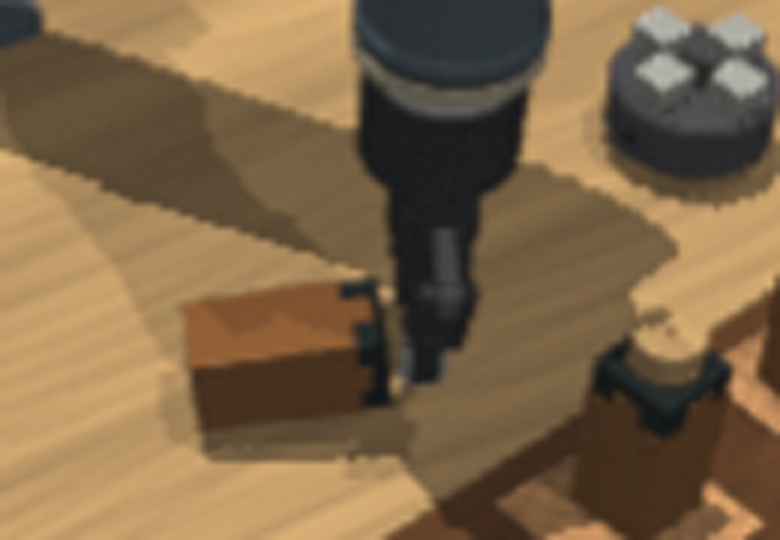

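```bash
python3 -m handwheel '[{"hand":0.625,"dx":0,"dy":0,"dz":0,"yaw":0},{"hand":0.625,"dx":0,"dy":0,"dz":0,"yaw":0},{"hand":0.625,"dx":0,"dy":0,"dz":0,"yaw":0},{"hand":0.625,"dx":0,"dy":0,"dz":0,"yaw":0}]' 20
python3 - <<'E'
from h import *
print(ctrl.sense()['torque'])
im,d=ctrl.get_image('scene')
save('s13.png',cv2.resize(im[110:200,240:370],(0,0),fx=6,fy=6,interpolation=cv2.INTER_CUBIC))
E
```

```text
t: 16.0
eef_pos: [470.7, 117.1, 42.4]
ee_rot: [-0.0, 0.859, 0.512, -0.0]
wrist_force: [0.2, 0.1, -2.5]
width: 0.388
[ 0.12149211 -0.08798599 -0.01294405]
```

View pics/s13.png

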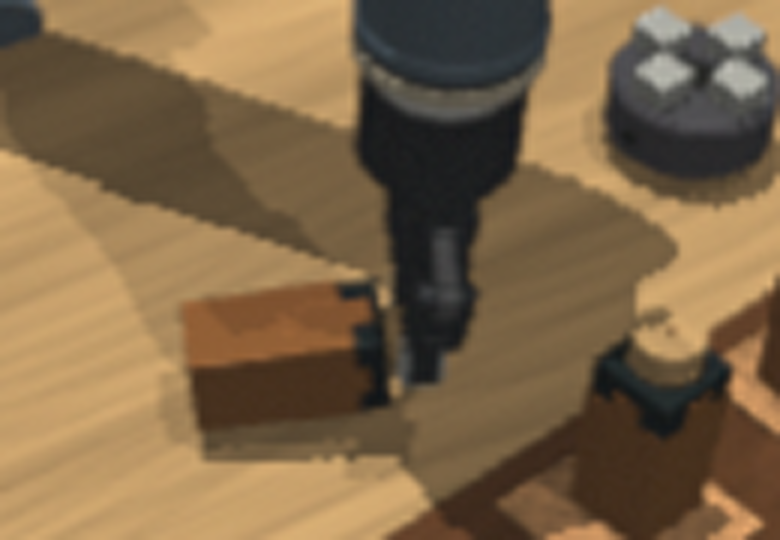

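```bash
python3 -m handwheel '[{"hand":0.625,"dx":0,"dy":0,"dz":-0.083,"yaw":0},{"hand":0.625,"dx":0,"dy":0,"dz":-0.083,"yaw":0},{"hand":0.625,"dx":0,"dy":0,"dz":0,"yaw":0},{"hand":0.625,"dx":0,"dy":0,"dz":0,"yaw":0}]' 20
python3 - <<'E'
from h import *
print(ctrl.sense()['torque'])
im,d=ctrl.get_image('scene')
save('s14.png',cv2.resize(im[80:200,240:370],(0,0),fx=4.5,fy=4.5,interpolation=cv2.INTER_CUBIC))
E
```

```text
t: 16.45
eef_pos: [471.2, 117.7, 142.9]
ee_rot: [-0.0, 0.859, 0.513, 0.001]
wrist_force: [-0.4, 0.1, -2.7]
width: 0.386
[ 0.13751361  0.01395465 -0.04271238]
```

View pics/s14.png

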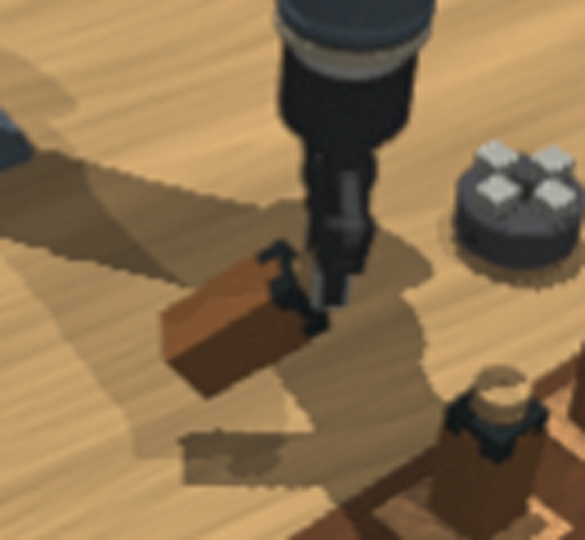

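```bash
python3 -m handwheel '[{"hand":0.625,"dx":-0.055,"dy":0,"dz":-0.06,"yaw":0},{"hand":0.625,"dx":-0.04,"dy":0,"dz":-0.05,"yaw":0},{"hand":0.625,"dx":-0.025,"dy":0,"dz":-0.03,"yaw":0},{"hand":0.625,"dx":-0.01,"dy":0,"dz":-0.01,"yaw":0},{"hand":0.625,"dx":0,"dy":0,"dz":0,"yaw":0}]' 20
python3 - <<'E'
from h import *
print(ctrl.sense()['torque'])
im,d=ctrl.get_image('scene')
save('s15.png',cv2.resize(im[60:200,220:370],(0,0),fx=4,fy=4,interpolation=cv2.INTER_CUBIC))
E
```

```text
t: 17.0
eef_pos: [433.4, 48.4, 231.7]
ee_rot: [-0.0, 0.859, 0.512, -0.0]
wrist_force: [0.3, 1.1, -3.3]
width: 0.388
[ 0.09331307 -0.0247045  -0.04697923]
```

View pics/s15.png

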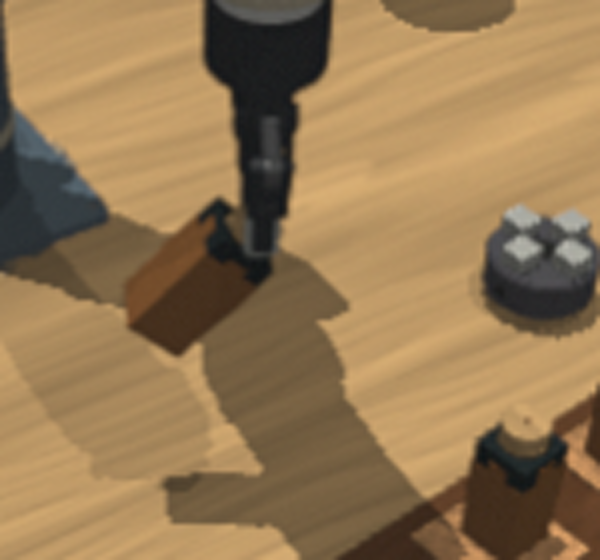

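```bash
python3 -m handwheel '[{"hand":0.625,"dx":0.012,"dy":0,"dz":0.012,"yaw":0},{"hand":0.625,"dx":0.024,"dy":0,"dz":0.024,"yaw":0},{"hand":0.625,"dx":0.041,"dy":0,"dz":0.041,"yaw":0},{"hand":0.625,"dx":0.055,"dy":0,"dz":0.055,"yaw":0},{"hand":0.625,"dx":-0.055,"dy":0,"dz":-0.055,"yaw":0},{"hand":0.625,"dx":-0.04,"dy":0,"dz":-0.04,"yaw":0},{"hand":0.625,"dx":-0.025,"dy":0,"dz":-0.025,"yaw":0},{"hand":0.625,"dx":-0.01,"dy":0,"dz":-0.01,"yaw":0},{"hand":0.625,"dx":0,"dy":0,"dz":0,"yaw":0}]' 20
python3 - <<'E'
from h import *
print(ctrl.sense()['torque'])
im,d=ctrl.get_image('scene')
save('s16.png',cv2.resize(im[60:200,220:370],(0,0),fx=4,fy=4,interpolation=cv2.INTER_CUBIC))
E
```

```text
t: 17.95
eef_pos: [434.4, 50.2, 230.4]
ee_rot: [-0.0, 0.859, 0.512, 0.0]
wrist_force: [0.0, -0.0, -2.9]
width: 0.387
[ 0.10568347 -0.04255325  0.02348169]
```

View pics/s16.png

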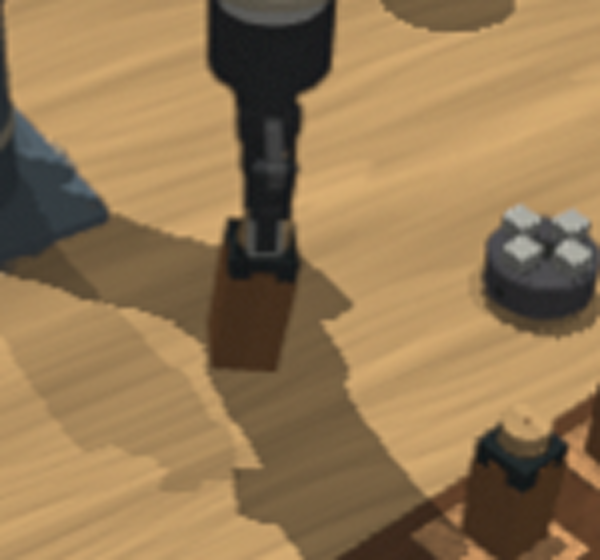

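```bash
cat > tilt.py <<'E'
from h import *
from scipy import stats
np.set_printoptions(precision=3,suppress=True)
s=ctrl.sense();im,d=ctrl.get_image('scene');c,Rm,t=cal('scene')
v,u=np.mgrid[:384,:512];x=(u-c['cx'])/c['fx'];y=(v-c['cy'])/c['fy'];k=1+c['k1']*(x*x+y*y)
P=(np.stack([x/k*d,y/k*d,d],-1)-t)@Rm   # R^T(p-t)
M=rot(s['ee_rot']);T=(P-s['eef_pos'])@M
m=(d>0)&(np.abs(T[...,0])<70)&(np.abs(T[...,1])<40)&(T[...,2]>20)&(T[...,2]<130)&(P[...,2]>(float(__import__('sys').argv[1]) if len(__import__('sys').argv)>1 else 15))
Q=T[m];print('n',m.sum(),'y range',np.percentile(Q[:,1],[5,50,95]),'z max',Q[:,2].max())
f=Q[np.abs(Q[:,1]-np.median(Q[:,1]))<8]
zs=np.arange(30,110,6);mid=[];lo=[];hi=[]
for z in zs:
    q=f[np.abs(f[:,2]-z)<4,0]
    if len(q)>8: mid.append((z,(np.percentile(q,4)+np.percentile(q,96))/2,np.percentile(q,4),np.percentile(q,96)))
mid=np.array(mid);print(mid.round(1))
for j in (1,2,3): r=stats.linregress(mid[:,0],mid[:,j]);print('slope dx/dz tool',r.slope,r.intercept)
E
python3 tilt.py
```

```text
n 475 y range [-7.508 23.563 26.383] z max 104.03539057578324
[[ 30.   -3.6 -25.2  17.9]
 [ 36.   -5.2 -27.4  17. ]
 [ 42.   -4.6 -26.   16.9]
 [ 48.   -5.  -24.8  14.8]
 [ 54.   -8.1 -29.8  13.5]
 [ 60.   -7.9 -28.3  12.6]
 [ 66.   -7.  -27.3  13.3]
 [ 72.   -9.3 -32.   13.3]
 [ 78.   -8.7 -29.6  12.2]
 [ 84.  -10.5 -30.7   9.7]
 [ 90.  -12.8 -34.4   8.7]
 [ 96.  -13.3 -34.5   7.9]
 [102.  -10.3 -29.8   9.3]]
slope dx/dz tool -0.12139111232312001 -0.16294135554745637
slope dx/dz tool -0.10743620777872759 -22.112347790184984
slope dx/dz tool -0.1353460168675125 21.786465079090064
```

```bash
python3 - <<'E'
from h import *
print(ray('scene',[[299,297]],0),ray('top',[[272,118]],20))
go([604,26,230])
E
```

```text
[[ 783.53373281 -127.89679929    0.        ]] [[ 751.90915687 -118.58023259   20.        ]]
eef [434.4  50.9 230. ] t 18.05 delta tool mm [ 5.840e+01  1.612e+02 -1.000e-01] share [ 9.730e-02  2.686e-01 -2.000e-04]
heading x 61.73 y -28.27 zaxis [-7.e-04  1.e-04 -1.e+00] j1,j7 [-0.764 -0.424]
```

```bash
python3 -m handwheel '[{"hand":0.7,"dx":0.007,"dy":0.0192,"dz":0,"yaw":0},{"hand":0.7,"dx":0.0139,"dy":0.0384,"dz":0,"yaw":0},{"hand":0.7,"dx":0.0139,"dy":0.0384,"dz":0,"yaw":0},{"hand":0.7,"dx":0.0139,"dy":0.0384,"dz":0,"yaw":0},{"hand":0.7,"dx":0.0139,"dy":0.0384,"dz":0,"yaw":0},{"hand":0.7,"dx":0.0139,"dy":0.0384,"dz":0,"yaw":0},{"hand":0.7,"dx":0.0139,"dy":0.0384,"dz":0,"yaw":0},{"hand":0.7,"dx":0.007,"dy":0.0192,"dz":0,"yaw":0},{"hand":0.7,"dx":0,"dy":0,"dz":0,"yaw":0},{"hand":0.7,"dx":0,"dy":0,"dz":0,"yaw":0}]' 20
python3 -m handwheel '[{"hand":0.7,"dx":0,"dy":0,"dz":0.02,"yaw":0},{"hand":0.7,"dx":0,"dy":0,"dz":0.04,"yaw":0},{"hand":0.7,"dx":0,"dy":0,"dz":0.04,"yaw":0},{"hand":0.7,"dx":0,"dy":0,"dz":0.035,"yaw":0},{"hand":0.7,"dx":0,"dy":0,"dz":0.02,"yaw":0},{"hand":0.7,"dx":0,"dy":0,"dz":0.005,"yaw":0},{"hand":0.7,"dx":0,"dy":0,"dz":0,"yaw":0},{"hand":0.7,"dx":0,"dy":0,"dz":0,"yaw":0}]' 20
python3 - <<'E'
from h import *
go([604,26,120])
im,d=ctrl.get_image('scene')
save('s17.png',cv2.resize(im[100:250,250:420],(0,0),fx=4,fy=4,interpolation=cv2.INTER_CUBIC))
E
python3 tilt.py 14
```

```text
t: 19.05
eef_pos: [604.0, 24.6, 229.7]
ee_rot: [-0.0, 0.859, 0.512, -0.001]
wrist_force: [-0.8, 0.0, -2.5]
width: 0.385
t: 19.85
eef_pos: [604.5, 24.3, 135.8]
ee_rot: [0.0, 0.859, 0.512, 0.001]
wrist_force: [0.6, -0.2, -2.1]
width: 0.387
eef [604.5  24.3 135.8] t 19.85 delta tool mm [ 1.2 -1.2 15.8] share [ 0.002  -0.0021  0.0263]
heading x 61.64 y -28.36 zaxis [ 1.4e-03  1.0e-04 -1.0e+00] j1,j7 [-0.466 -0.189]
n 463 y range [-10.797  23.855  26.232] z max 102.96790519110856
[[ 30.   -3.9 -25.4  17.6]
 [ 36.   -3.7 -24.4  17. ]
 [ 42.   -6.1 -28.   15.8]
 [ 48.   -4.8 -27.   17.3]
 [ 54.   -6.7 -29.5  16.2]
 [ 60.   -7.3 -28.8  14.3]
 [ 66.   -9.  -31.6  13.7]
 [ 72.  -11.7 -31.3   7.9]
 [ 78.  -10.6 -32.   10.8]
 [ 84.  -11.8 -33.5   9.8]
 [ 90.  -11.3 -31.7   9.1]
 [ 96.  -13.6 -34.4   7.2]
 [102.  -11.1 -31.1   8.8]]
slope dx/dz tool -0.13493197242262026 0.32542902737219315
slope dx/dz tool -0.1154522076606405 -22.280557116048673
slope dx/dz tool -0.15441173718459997 22.931415170793052
```

View pics/s17.png

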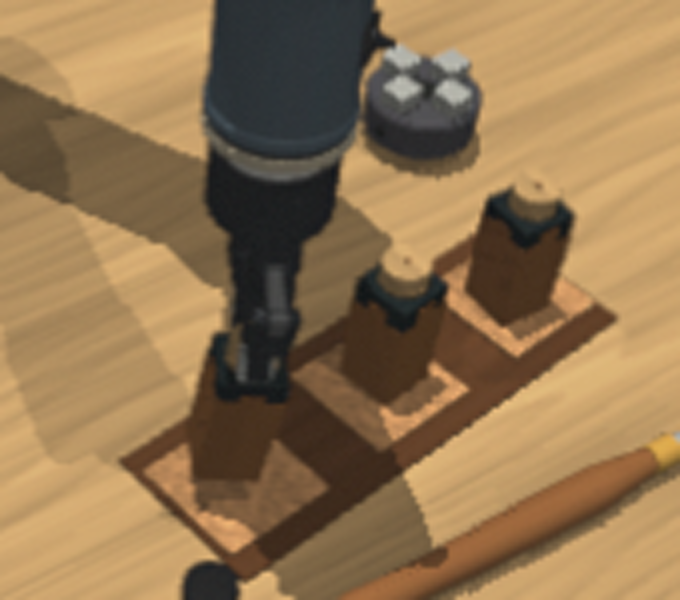

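```bash
python3 -m handwheel '[{"hand":0.7,"dx":0.002,"dy":-0.002,"dz":0.015,"yaw":0},{"hand":0.7,"dx":0,"dy":0,"dz":0.01,"yaw":0},{"hand":0.7,"dx":0,"dy":0,"dz":0.005,"yaw":0},{"hand":0.7,"dx":0,"dy":0,"dz":0,"yaw":0}]' 20; for i in 1; do python3 -m handwheel '[{"hand":0.7,"dx":0,"dy":0,"dz":0.003,"yaw":0},{"hand":0.7,"dx":0,"dy":0,"dz":0,"yaw":0}]' 20; done
```

```text
t: 20.35
eef_pos: [603.1, 26.1, 116.2]
ee_rot: [-0.0, 0.859, 0.512, -0.001]
wrist_force: [-0.3, -0.2, -1.6]
width: 0.382
t: 20.55
eef_pos: [603.5, 26.0, 115.0]
ee_rot: [0.0, 0.859, 0.512, -0.0]
wrist_force: [0.8, -0.3, -2.7]
width: 0.386
```

```bash
python3 -m handwheel '[{"hand":0.7,"dx":0,"dy":0,"dz":0.003,"yaw":0},{"hand":0.7,"dx":0,"dy":0,"dz":0,"yaw":0}]' 20; python3 -m handwheel '[{"hand":0.7,"dx":0,"dy":0,"dz":0.003,"yaw":0},{"hand":0.7,"dx":0,"dy":0,"dz":0,"yaw":0}]' 20;python3 -m handwheel '[{"hand":0.7,"dx":0,"dy":0,"dz":0.003,"yaw":0},{"hand":0.7,"dx":0,"dy":0,"dz":0,"yaw":0}]' 20
```

```text
t: 20.75
eef_pos: [603.5, 26.1, 113.2]
ee_rot: [-0.0, 0.859, 0.512, -0.0]
wrist_force: [-0.2, 0.6, -2.8]
width: 0.391
t: 20.95
eef_pos: [603.7, 25.9, 111.8]
ee_rot: [0.0, 0.859, 0.512, 0.0]
wrist_force: [0.0, 0.6, 1.2]
width: 0.383
t: 21.15
eef_pos: [604.5, 25.7, 111.4]
ee_rot: [0.0, 0.859, 0.512, 0.001]
wrist_force: [-3.0, 0.6, 15.4]
width: 0.388
```

```bash
python3 tilt.py 12; python3 -m handwheel '[{"hand":0.7,"dx":0,"dy":0,"dz":0.003,"yaw":0},{"hand":0.7,"dx":0,"dy":0,"dz":0,"yaw":0}]' 20;python3 tilt.py 12
```

```text
n 436 y range [-11.583  23.16   25.65 ] z max 99.37181806091593
[[ 30.   -4.  -26.   18. ]
 [ 36.   -5.4 -27.8  17.1]
 [ 42.   -4.6 -25.2  16. ]
 [ 48.   -5.8 -26.2  14.7]
 [ 54.   -7.5 -29.6  14.5]
 [ 60.   -8.6 -30.4  13.1]
 [ 66.   -8.4 -30.   13.2]
 [ 72.  -10.2 -31.1  10.7]
 [ 78.  -11.  -32.8  10.7]
 [ 84.  -11.6 -32.9   9.8]
 [ 90.  -13.3 -34.1   7.6]
 [ 96.  -13.2 -34.7   8.3]]
slope dx/dz tool -0.14841139749475812 0.7190472407522606
slope dx/dz tool -0.1422058957699659 -21.11084665861614
slope dx/dz tool -0.15461689921955032 22.548941140120657
t: 21.4
eef_pos: [605.0, 25.5, 110.6]
ee_rot: [0.001, 0.859, 0.512, 0.002]
wrist_force: [-4.8, -0.1, 24.5]
width: 0.39
n 433 y range [-12.451  22.716  25.191] z max 98.6543631230986
[[ 30.   -3.3 -24.8  18.1]
 [ 36.   -5.5 -27.7  16.7]
 [ 42.   -6.  -27.9  15.9]
 [ 48.   -6.6 -29.2  16.1]
 [ 54.   -7.2 -29.3  14.8]
 [ 60.   -8.  -29.1  13.2]
 [ 66.   -9.5 -31.1  12.2]
 [ 72.  -10.1 -31.3  11.1]
 [ 78.  -11.9 -33.2   9.4]
 [ 84.  -12.  -33.4   9.3]
 [ 90.  -12.9 -35.4   9.5]
 [ 96.  -12.5 -32.6   7.6]]
slope dx/dz tool -0.14379261775710264 0.25858440304132735
slope dx/dz tool -0.1283029099832859 -22.33583703692009
slope dx/dz tool -0.15928232553091948 22.853005843002748
```

```bash
python3 -m handwheel '[{"hand":0.7,"dx":0,"dy":0,"dz":-0.012,"yaw":0},{"hand":0.7,"dx":0.011,"dy":0,"dz":0,"yaw":0},{"hand":0.7,"dx":0.011,"dy":0,"dz":0,"yaw":0},{"hand":0.7,"dx":0,"dy":0,"dz":0,"yaw":0}]' 20; python3 -m handwheel '[{"hand":0.7,"dx":0,"dy":0,"dz":0.006,"yaw":0},{"hand":0.7,"dx":0,"dy":0,"dz":0,"yaw":0},{"hand":0.7,"dx":0,"dy":0,"dz":0,"yaw":0}]' 20
```

```text
t: 21.85
eef_pos: [610.1, 39.6, 114.4]
ee_rot: [-0.0, 0.858, 0.513, -0.0]
wrist_force: [-0.5, 0.2, -2.5]
width: 0.384
t: 22.15
eef_pos: [609.6, 37.4, 111.2]
ee_rot: [-0.0, 0.859, 0.512, -0.0]
wrist_force: [-1.2, -0.7, -1.3]
width: 0.385
```

```bash
python3 -m handwheel '[{"hand":0.7,"dx":0,"dy":0,"dz":0.002,"yaw":0},{"hand":0.7,"dx":0,"dy":0,"dz":0,"yaw":0}]' 20
```

```text
t: 22.35
eef_pos: [609.9, 37.5, 110.9]
ee_rot: [-0.0, 0.859, 0.512, 0.0]
wrist_force: [-2.5, -0.8, 7.5]
width: 0.384
```

Pressing 7.5 N + weight; now drag toward tool −x with slight lowering.

```bash
python3 -m handwheel '[{"hand":0.7,"dx":-0.006,"dy":0,"dz":0.0005,"yaw":0},{"hand":0.7,"dx":-0.006,"dy":0,"dz":0.0005,"yaw":0},{"hand":0.7,"dx":0,"dy":0,"dz":0,"yaw":0}]' 20; python3 tilt.py 12
```

```text
t: 22.65
eef_pos: [606.2, 30.8, 109.9]
ee_rot: [0.0, 0.859, 0.512, 0.0]
wrist_force: [-2.2, 0.7, 5.8]
width: 0.39
n 407 y range [-9.829 22.974 25.513] z max 97.90126786030041
[[ 30.   -1.5 -23.2  20.2]
 [ 36.   -0.2 -21.6  21.1]
 [ 42.   -1.8 -24.3  20.6]
 [ 48.   -3.6 -24.5  17.2]
 [ 54.   -2.7 -23.2  17.8]
 [ 60.   -2.3 -23.3  18.6]
 [ 66.   -4.5 -24.4  15.5]
 [ 72.   -3.2 -25.1  18.8]
 [ 78.   -2.8 -22.5  17. ]
 [ 84.   -3.5 -24.5  17.4]
 [ 90.   -4.1 -25.4  17.2]
 [ 96.   -5.2 -24.3  13.9]]
slope dx/dz tool -0.050753174326448665 0.2393818556939391
slope dx/dz tool -0.026486906068141466 -22.188097907479587
slope dx/dz tool -0.0750194425847559 22.666861618867465
```

```bash
python3 -m handwheel '[{"hand":0.7,"dx":-0.004,"dy":0,"dz":0.001,"yaw":0},{"hand":0.7,"dx":-0.005,"dy":0,"dz":0.0015,"yaw":0},{"hand":0.7,"dx":0,"dy":0,"dz":0,"yaw":0}]' 20; python3 tilt.py 12; python3 -c "
from h import *
go([604,26,110])"
```

```text
t: 23.0
eef_pos: [603.9, 26.3, 108.7]
ee_rot: [0.0, 0.859, 0.512, 0.0]
wrist_force: [-2.1, 0.7, 8.5]
width: 0.387
n 379 y range [-10.426  23.12   25.385] z max 96.44709371780601
[[ 30.    0.  -19.7  19.8]
 [ 36.    1.2 -21.4  23.9]
 [ 42.    0.9 -20.8  22.7]
 [ 48.    0.3 -21.9  22.5]
 [ 54.    0.7 -20.7  22.1]
 [ 60.   -0.1 -21.3  21. ]
 [ 66.    2.8 -15.6  21.2]
 [ 72.   -0.2 -19.9  19.6]
 [ 78.   -0.8 -20.9  19.3]
 [ 84.    0.7 -21.8  23.3]
 [ 90.   -2.8 -21.3  15.6]
 [ 96.    2.5 -17.   22. ]]
slope dx/dz tool -0.009790091066851454 1.0660779942235246
slope dx/dz tool 0.021225895003708813 -21.53249618029163
slope dx/dz tool -0.04080607713741171 23.66465216873868
eef [604.   26.4 108.7] t 23.05 delta tool mm [-0.4  0.2 -1.3] share [-0.0006  0.0003 -0.0021]
heading x 61.61 y -28.39 zaxis [ 6.e-04  3.e-04 -1.e+00] j1,j7 [-0.455 -0.171]
```

```bash
python3 -m handwheel '[{"hand":0.7,"dx":0,"dy":0,"dz":0.002,"yaw":0},{"hand":0.7,"dx":0,"dy":0,"dz":0,"yaw":0}]' 20; python3 -m handwheel '[{"hand":0.7,"dx":0,"dy":0,"dz":-0.002,"yaw":0},{"hand":0.7,"dx":0,"dy":0,"dz":-0.001,"yaw":0},{"hand":0.6,"dx":0,"dy":0,"dz":0,"yaw":0},{"hand":0.55,"dx":0,"dy":0,"dz":0,"yaw":0},{"hand":0.5,"dx":0,"dy":0,"dz":0,"yaw":0},{"hand":0.4,"dx":0,"dy":0,"dz":0,"yaw":0},{"hand":0.2,"dx":0,"dy":0,"dz":0,"yaw":0},{"hand":0.2,"dx":0,"dy":0,"dz":0,"yaw":0}]' 20
python3 - <<'E'
from h import *
im,d=ctrl.get_image('scene')
save('s20.png',cv2.resize(im[100:250,250:420],(0,0),fx=4,fy=4,interpolation=cv2.INTER_CUBIC))
E
python3 tilt.py 12
```

```text
t: 23.25
eef_pos: [604.2, 26.3, 108.5]
ee_rot: [0.0, 0.859, 0.512, 0.001]
wrist_force: [-5.4, 0.6, 18.2]
width: 0.386
t: 24.05
eef_pos: [603.8, 26.5, 108.8]
ee_rot: [0.0, 0.859, 0.512, -0.0]
wrist_force: [-0.9, 0.4, 0.5]
width: 0.797
n 378 y range [-6.999 22.434 24.851] z max 96.56051290976372
[[ 30.   -0.3 -22.6  22.1]
 [ 36.   -1.5 -22.6  19.5]
 [ 42.    0.1 -21.8  21.9]
 [ 48.    0.2 -21.2  21.5]
 [ 54.    0.7 -20.8  22.1]
 [ 60.   -0.5 -21.4  20.3]
 [ 66.   -1.1 -22.9  20.8]
 [ 72.   -0.4 -21.3  20.6]
 [ 78.   -0.1 -20.1  19.9]
 [ 84.   -0.3 -21.4  20.8]
 [ 90.    0.1 -21.1  21.2]
 [ 96.    1.2 -17.1  19.6]]
slope dx/dz tool 0.013401680902428796 -1.0157661157845637
slope dx/dz tool 0.045819651164621965 -24.085530130512577
slope dx/dz tool -0.019016289359764377 22.05399789894345
```

View pics/s20.png

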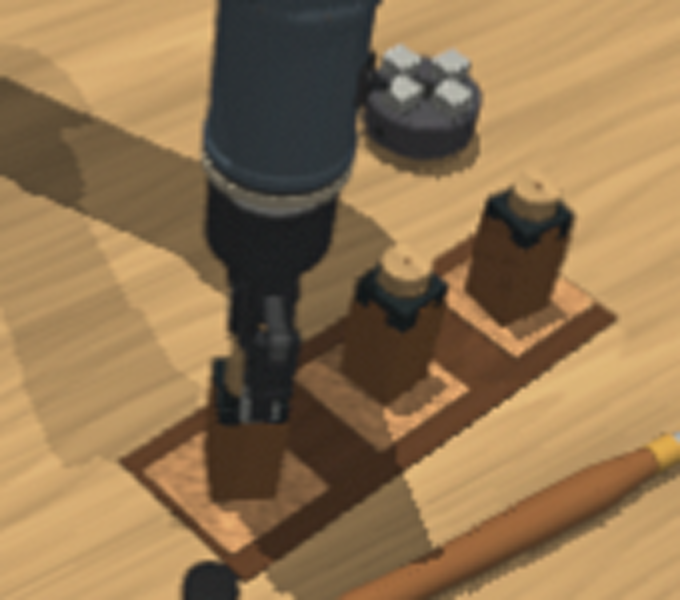

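Upright and released. Retreat up, then away toward the robot, and check.

```bash
python3 -m handwheel '[{"hand":0.15,"dx":0,"dy":0,"dz":-0.02,"yaw":0},{"hand":0.15,"dx":0,"dy":0,"dz":-0.04,"yaw":0},{"hand":0.15,"dx":0,"dy":0,"dz":-0.06,"yaw":0},{"hand":0.15,"dx":0,"dy":0,"dz":-0.06,"yaw":0},{"hand":0.15,"dx":0,"dy":-0.05,"dz":-0.04,"yaw":0},{"hand":0.15,"dx":0,"dy":-0.06,"dz":0,"yaw":0},{"hand":0.15,"dx":0,"dy":-0.06,"dz":0,"yaw":0},{"hand":0.15,"dx":0,"dy":0,"dz":0,"yaw":0},{"hand":0.15,"dx":0,"dy":0,"dz":0,"yaw":0}]'
python3 - <<'E'
from h import *
im,d=ctrl.get_image('scene');save('s21.png',im)
im,d=ctrl.get_image('top');save('t21.png',im);save('t21c.png',cv2.resize(im[130:210,115:255],(0,0),fx=5,fy=5,interpolation=cv2.INTER_CUBIC))
E
```

```text
t: 25.05
eef_pos: [514.0, 75.5, 241.9]
ee_rot: [-0.0, 0.858, 0.513, 0.001]
wrist_force: [0.5, -0.4, 0.2]
width: 0.849
```

View pics/s21.png

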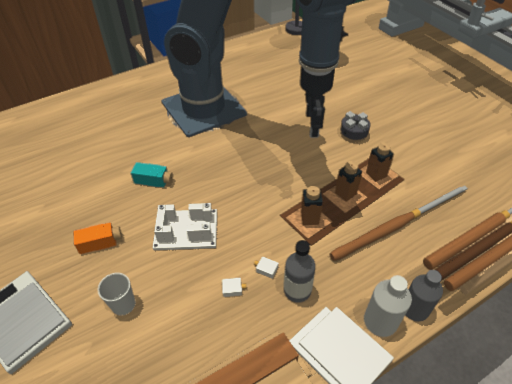

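View pics/t21c.png

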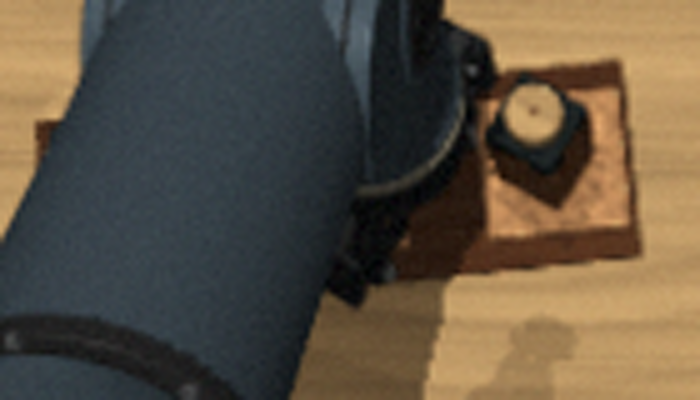

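```bash
python3 - <<'E'
from h import *
print(ray('top',[[221.1,151.9]],122))
s=ctrl.sense();im,d=ctrl.get_image('wrist');save('w22.png',im);print(s['t'],s['joint_vel'].round(3))
E
```

```text
[[604.29906245  30.7325004  122.        ]]
25.15 [ 0.011  0.013 -0.003 -0.002 -0.002 -0.002  0.   ]
```

View pics/w22.png

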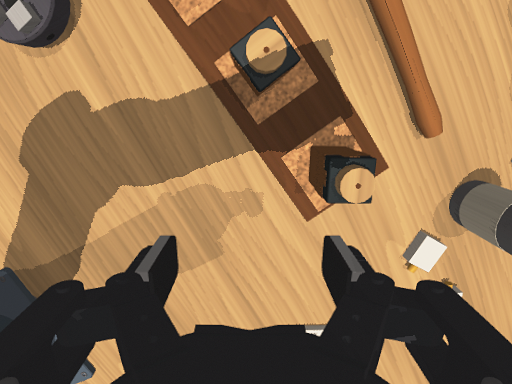

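```bash
python3 -c "
from bench import ctrl
print(ctrl.sign_off())"
```

```text
the job is handed in; nothing more can be done
None
```

The casting stands upright, spigot up, released, on the bare cork pad. I handed the job in at about 25 s; sign-off gives no verdict.

- **How it went:** I lifted the casting out through the finger gaps and laid it on the clear bench. I re-gripped it by the spigot at 20 N and swung it nearly upright with short, sharp moves. I squared the last 0.14 rad by setting its edge on the pad and drawing the gripper back.
- **Position:** From the top camera the spigot's centre is at about (604, 31) mm. The pad's centre measured about (604, 26) mm, so the casting is roughly 5 mm off, against the 18 mm allowed.
- **Tilt:** The scene depth gave about 0.01 rad along the drag direction, though its edge fits scattered between −0.02 and +0.05. I did not measure tilt the other way, but it looked upright in the pictures.
- **Other objects:** By eye in the final scene picture, the other blanks, plugs, cup, bottle, gouge and chuck look undisturbed. I did not measure them. The wrist force read close to zero with the gripper withdrawn.
- **What disagreed:** The fingertips appeared near TCP level in the cameras, not 22 mm ahead as `ctrl.tips_ahead` says. My first grip on the spigot closed too high because of this, so I opened and redid it about 22 mm lower.
- **What failed:** Opening the hand slightly did not loosen the grip enough for the casting to swing down by itself. Pressing it straight down on the pad did not square it either.

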